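# Open the bench shear and load the sheet

### The arm

A 7-joint arm with a two-finger parallel gripper is mounted at the origin on the work surface. World frame = base frame: x ahead of the robot, y to its left, z up, the work surface at z = 0. Lengths are in m, angles in rad, forces in N, time in s.
With the tool pointing down it reaches from about 0.4 to 0.85 m from the base axis. Payload 4.5 kg.
Tool frame: the origin (TCP) lies between the finger pads; the fingertips stand 19 mm ahead of it and the grasp point (between the pads) is the TCP (r.nose_length is the distance from the TCP to the fingertips, in m); z points along the fingers, x is the direction in which the jaws open and shut, and the axes are right-handed (so a half turn about z gives the same grasp; the last joint's range is limited). The gripper opens to 88 mm and grips with 3 to 60 N. Pads are 18 mm wide; open, the fingers measure 123 mm over their backs; the gripper's body (75 mm by 187 mm) begins 45 mm behind the grasp point.
Start: joints at [1.244, 0.689, -0.195, 1.565, 0.157, 0.902, -0.215], TCP at [0.221, -0.585, 0.258] pointing down, gripper open.
Joint ranges: [-3.01, 3.01], [-0.46, 2.08], [-1.47, 1.51], [0.13, 2.56], [-1, 4.14], [0.04, 2.09], [-2.66, 2.66]. Speed limits (rad/s): [2.57, 2.57, 3.14, 3.14, 3.14, 3.14, 3.14].

### API

Orientations are given as a unit quaternion [x, y, z, w].
In Python, from plant import get_state, vision, r gives the robot as it stands.
- The arm moves only by the tool play_rows, never from a script. Its argument "deltas" is a list that holds one entry, the list of rows, each a list of 7 numbers: the gripper command: -1 is fully open, 1 is shut, values between are in proportion, then the shift along the tool's x, y, z normalised to -1 to 1, where 1 is 300 mm, then the turn, a rotation vector about the tool's x, y, z normalised to -1 to 1, where 1 is pi rad. A call has 1 to 5 rows; each row is the pose to reach, as a shift and turn from the pose measured when the call began, along the tool's axes at that moment, turning the shorter way round; what a row does not reach only later rows make up. A row lasts 1/8 s, in which the tool goes at most 62.5 mm and 10.7 degrees, less where a joint would pass 70% of its speed; a pose out of reach is approached as far as the arm can. A call with a number of a shift or a turn outside -1 to 1 is refused whole. A call with a gripper value outside its range is refused whole. The fingers move at their own pace and stop on an object; "force" is the grip in N (left out, the last holds). Time passes only in rows, so rows that repeat a pose let the fingers close. It gives the time, the measured TCP pose, the force and the opening at its end, in the units of the state.
- get_state(): the state, without advancing time (a new reading comes with each control period).
- vision.snapshot(name): name is "scene" or "side" or "wrist"; returns the picture (480x640x3 uint8, red, green, blue); there is no depth.
- vision.camera_model(name): a dict with "vfov" (degrees; the focal length in pixels is half the picture's height over the tangent of half this angle, whatever the lens; pixels are square), "cx", "cy" (the principal point, pixels), "world_to_cam" (4x4, takes a point from world to camera coordinates). Camera axes: x right, y up, looking along -z (the intrinsics and any distortion apply to the point x, -y, -z); pixel columns grow to the right and rows downward; lengths in m; the calibration is good to about 2 mm. A picture is of the moment at which its call begins: read the wrist's pose just before it. camera_model takes no time and is no camera call; for the wrist camera it gives the pose at the moment of the call.
- r.finish_job(): hands the job in, once; it reports no verdict.
The state is a dict: "clock": time; "q": joint angles; "qd": joint speeds; "joint_torque": joint torques, N m; "tool_pos": TCP position; "eef_rot": TCP orientation; "contact_force": force on the tool from outside, world axes, zero at the start; "moment": the same for the moment, N m; "opening": opening from 0.0 (shut) to 1.0 (fully open).
Only numpy, scipy, OpenCV 4.12 (cv2) and the standard library are available. Lean on these libraries where they do the work, as an engineer would, in place of code of your own. Each camera call takes 0.05 s, during which the arm holds its last target.

### The job

Get the bench shear ready for a cut: push the knife arm's red grip up from below until the counterweight takes over and the arm stays up by itself on its stop, then push the blue sheet flat along the bed, under the raised knife, until it lies square with its far edge against the fence and its right-hand end against the length stop. Push only, with the fingers: do not grip, squeeze or force the knife arm, do not lift the sheet off the bed, and leave the other things on and around the shear where they are. Finish with the knife arm still up and the hand clear.

Things in the scene. Friction and masses are not known exactly. Their poses are not given: they have to be found in the camera images.
- shear: Green bench guillotine shear, fixed. Origin under it at bench height; x from its front (handle end) to the pivot behind, y left, z up. In this frame, mm: steel bed top z 75, x -120..120, y -90..150; cutting line = bed's right edge y -90, knife runs at y -91..-107; black fence 14 high on the bed, face at x 70, y -77..137; two rods (12 thick, z 45) reach right to y -211 at x -10 and 70
- knife (a joint): Angle of the counterweighted knife arm, rad: 0 closed (held shut by its weight, the knife bars the sheet's way), grows as the handle end rises, 0.95 on its upper stop. It balances near 0.58: let go below, it sinks shut; above about 0.65 the counterweight swings it slowly up onto the stop, where it stays. Closed, it takes about 4 to 6 N upward at the grip, less as it rises
- pivot (a point): Point on the knife arm's hinge axis, which runs along the shear's y; at (140, -98, 95) mm in the shear's frame
- grip (a point): Centre of the red cross grip: a round bar 28 mm thick, 110 long, along the shear's y, fixed to the right side of the arm's front end, 266 mm from the hinge axis. In the shear's frame, mm: closed at (-122, -163, 140), raised at (24, -163, 334). Free air below and in front of it down to the bench: fingers tilted 30 to 45 degrees go under it from the front
- stop: Aluminium length stop clamped on the rods right of the knife (setting varies). Origin in its contact face at bed height, axes parallel to the shear's; the face looks to +y, spans x -35..95 mm and stands 26 mm above bed height
- blank: Blue rigid plastic sheet, 80 (x) by 160 (y) by 6 mm, about 0.1 kg, loose on the bed left of the knife, a little askew. Origin at the centre of its underside, on the bed; its x points to the fence, y to the left. Loaded, its left end is still 90 mm or more left of the cutting line. It slides at under 2 N
- blank_far (a point): Middle of the sheet's far (+x) 160 mm edge, half-way up its thickness: the edge that goes against the fence
- blank_lead (a point): Middle of the sheet's right-hand (-y) 80 mm end, half-way up its thickness: the end that goes under the knife to the length stop
- tape: Yellow tape measure, 62 by 34 by 58 high, standing on the bed's front left corner, to be left there. Origin under its centre
- spray: Silver can with a white label, 65 diameter, 190 high, on the bench right of the shear, to be left alone. Origin under its centre
- offcut: Orange offcut, 50 by 90 by 6, lying on the bench at the front left of the shear, to be left alone. Origin under its centre
- hammer: Hammer lying on the bench left of the shear, to be left alone. Origin under its middle
- spanner: Spanner lying on the bench at the front right, to be left alone. Origin under its middle
- jar: Glass jar, 72 diameter, 100 high, on the bench left of the shear, to be left alone. Origin under its centre
- mug: Blue mug, 80 diameter, 95 high, on the bench at the back right, to be left alone. Origin under its centre

How it is judged:
By the outcome, as a careful person would: the job done as asked, in the order asked, and still so for the second after the job is handed in, with the robot touching nothing.
It also fails if it takes over 61 s, if anything falls off the work surface, if the arm or the gripper's body presses on something with over 40 N, if the wrist force passes 120 N, or if a joint passes its speed limit or range.

## Working session

There is one attempt and no reset: what is moved stays moved. The work goes in short steps, Python scripts to look and compute and a tool call to move; the robot and the scene stay as the last step left them, time stands still between calls to the robot, and variables do not carry over. Pictures are saved under pics/ and viewed, and the job is handed in when it is done.

Besides the shell and the picture viewer there is one more tool, called after "Call:" as name(argument=value, ...), one argument or row to a line, values as JSON. play_rows: Moves the arm, as the interface text tells. Scaled input: -1 to 1 covers 300 mm each way for a shift and pi rad each way for a turn. Its arguments: {"type":"object","properties":{"deltas":{"type":"array"},"force":{"type":"number"}},"required":["deltas"]}

```bash
ls; mkdir -p pics; python3 - <<'E'
from plant import get_state, vision, r
import cv2,json
print(get_state())
for n in("scene","side","wrist"):
    m=vision.camera_model(n);print(n,m)
    cv2.imwrite(f"pics/{n}0.png",vision.snapshot(n)[:,:,::-1])
E
```

```text
pics
{'clock': 0.0, 'q': array([ 1.24378119,  0.68996078, -0.19451995,  1.56633507,  0.15728076,
        0.90249658, -0.21508614]), 'qd': array([ 1.10891408e-03, -1.65637884e-03, -4.96643231e-04,  3.83523699e-05,
       -2.13320154e-05, -1.48710794e-03,  8.43407656e-04]), 'joint_torque': array([ 1.41797136e-03, -5.27562904e+01, -1.26653899e+00, -1.53429633e+01,
       -5.26217173e-02,  6.60844307e-03,  1.97380068e-04]), 'tool_pos': array([ 0.22040176, -0.58421454,  0.25692702]), 'eef_rot': array([ 8.22532655e-01, -5.68717164e-01, -7.75519268e-04, -4.66536823e-04]), 'contact_force': array([0.14339657, 0.28462859, 0.06713671]), 'moment': array([-0.0382925 , -0.03542781, -0.03240353]), 'opening': 0.9974468478332861}
scene {'vfov': 56.43724293398682, 'cx': 317.3070650442686, 'cy': 236.34930753774356, 'world_to_cam': array([[ 0.83158146,  0.55536681, -0.00632294, -0.48323539],
       [-0.38858682,  0.58991115,  0.70781715,  0.12789983],
       [ 0.39682813, -0.58615061,  0.7063674 , -1.38721976],
       [ 0.        ,  0.        ,  0.        ,  1.        ]])}
side {'vfov': 47.89995017464472, 'cx': 327.48504042317205, 'cy': 248.44405592412667, 'world_to_cam': array([[-0.87435794, -0.48513402, -0.01196509,  0.50972612],
       [ 0.37153234, -0.68506792,  0.62661445, -0.24491986],
       [-0.31218889,  0.5434399 ,  0.77923755, -1.16748561],
       [ 0.        ,  0.        ,  0.        ,  1.        ]])}
wrist {'vfov': 59.92478189055662, 'cx': 325.5425814896297, 'cy': 238.2083128404429, 'world_to_cam': array([[ 0.35231734, -0.93587859, -0.00193692, -0.6231148 ],
       [ 0.89919784,  0.33908095, -0.27652733,  0.03737969],
       [ 0.25945278,  0.0956837 ,  0.9610041 , -0.38988328],
       [ 0.        ,  0.        ,  0.        ,  1.        ]])}
```

View pics/scene0.png

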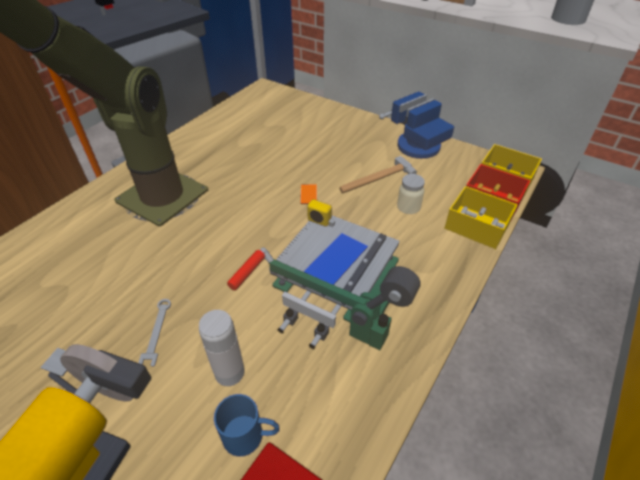

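View pics/side0.png

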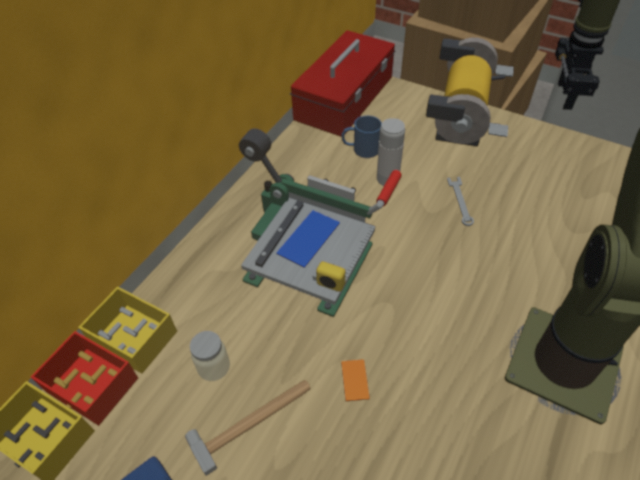

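View pics/wrist0.png

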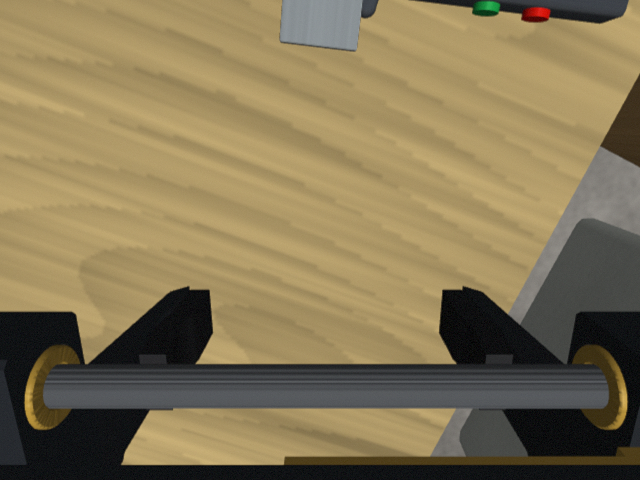

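```bash
cat > h.py <<'E'
import numpy as np,cv2
from plant import get_state, vision, r
def K(m,):
    f=240/np.tan(np.radians(m["vfov"]/2));return f,m["cx"],m["cy"]
def ray(m,uv):
    f,cx,cy=K(m);T=np.array(m["world_to_cam"]);R=T[:3,:3];c=-R.T@T[:3,3]
    d=R.T@np.array([(uv[0]-cx)/f,-(uv[1]-cy)/f,-1.]);return c,d/np.linalg.norm(d)
def onz(m,uv,z):
    c,d=ray(m,uv);return c+d*(z-c[2])/d[2]
def proj(m,p):
    f,cx,cy=K(m);T=np.array(m["world_to_cam"]);q=T[:3,:3]@np.asarray(p)+T[:3,3]
    return np.array([cx+f*q[0]/-q[2],cy-f*q[1]/-q[2]])
def tri(ms,uvs):
    A=0;b=0
    for m,u in zip(ms,uvs):
        c,d=ray(m,u);P=np.eye(3)-np.outer(d,d);A=A+P;b=b+P@c
    return np.linalg.solve(A,b)
E
python3 - <<'E'
from h import *
S=cv2.imread("pics/scene0.png");D=cv2.imread("pics/side0.png")
cv2.imwrite("pics/sc.png",cv2.resize(S[190:350,220:420],None,fx=4,fy=3.75,interpolation=cv2.INTER_CUBIC)) 
cv2.imwrite("pics/sd.png",cv2.resize(D[120:320,230:430],None,fx=3,fy=3,interpolation=cv2.INTER_CUBIC))
for n,I,roi in(("scene",S,(220,190,200,160)),("side",D,(230,120,200,200))):
    m=vision.camera_model(n)
    x,y,w,h=roi
    hsv=cv2.cvtColor(I,cv2.COLOR_BGR2HSV)
    mask=np.zeros(I.shape[:2],np.uint8);mask[y:y+h,x:x+w]=1
    b=cv2.inRange(hsv,(105,150,80),(125,255,255))*mask
    c=max(cv2.findContours(b,0,cv2.CHAIN_APPROX_NONE)[0],key=cv2.contourArea)
    q=cv2.approxPolyDP(c,5,True)[:,0]
    print(n,"blue",cv2.contourArea(c),q.tolist());print([onz(m,p,.081).round(4).tolist() for p in q])
    rd=(cv2.inRange(hsv,(0,150,80),(6,255,255))|cv2.inRange(hsv,(174,150,80),(180,255,255)))*mask
    c=max(cv2.findContours(rd,0,cv2.CHAIN_APPROX_NONE)[0],key=cv2.contourArea)
    print("red",cv2.contourArea(c),cv2.minAreaRect(c))
E
```

```text
scene blue 1397.0 [[365, 246], [341, 235], [305, 271], [333, 283]]
[[0.6678, 0.0851, 0.081], [0.5975, 0.0854, 0.081], [0.5898, -0.0645, 0.081], [0.6645, -0.0587, 0.081]]
red 439.5 ((245.6585235595703, 269.1452941894531), (10.62730598449707, 46.25642013549805), 42.51044845581055)
side blue 1506.5 [[337, 222], [312, 212], [278, 253], [304, 265]]
[[0.5879, -0.0589, 0.081], [0.6583, -0.0585, 0.081], [0.6631, 0.0917, 0.081], [0.5919, 0.093, 0.081]]
red 284.5 ((389.4330749511719, 185.87261962890625), (9.896278381347656, 34.3177375793457), 28.610462188720703)
```

View pics/sc.png

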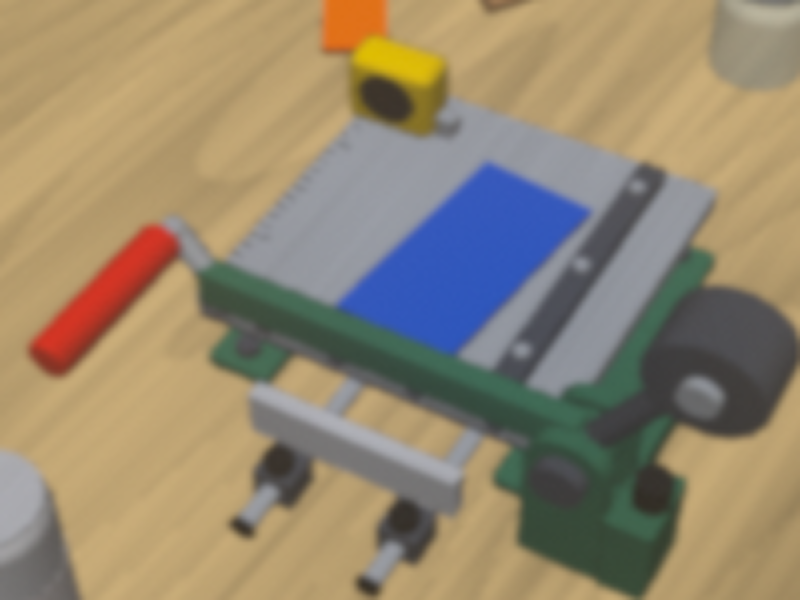

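View pics/sd.png

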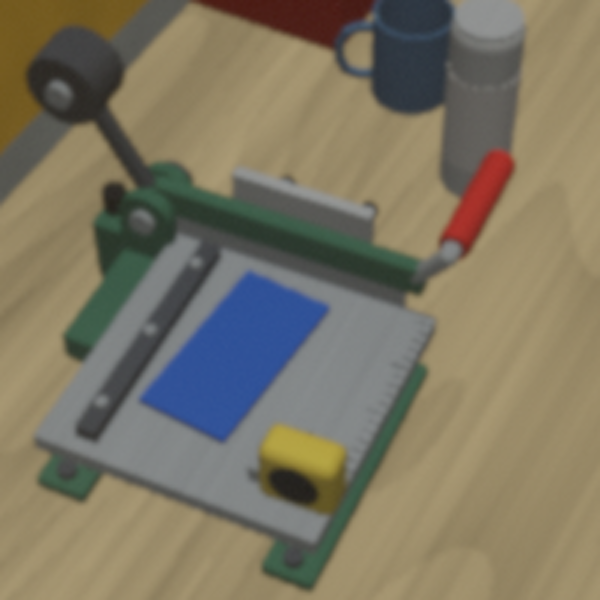

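```bash
python3 - <<'E'
from h import *
ms=vision.camera_model("scene");md=vision.camera_model("side")
sc=lambda x,y:(220+x/4-.4,190+y/3.75-.4)
sd=lambda x,y:(230+x/3-.33,120+y/3-.33)
P={}
for n,m,u in (("FL",md,sd(318,543)),("BL",md,sd(38,440)),("FR",md,sd(435,320)),("BLs",ms,sc(716,190))):
    print(n,onz(m,u,.075).round(4))
for n,m,u in (("fenceL",ms,sc(640,165)),("fenceL far",ms,sc(665,173)),("fenceLd",md,sd(95,438)),("fenceL frontd",md,sd(105,428)),("fenceRd front",md,sd(220,250))):
    print(n,onz(m,u,.089).round(4))
for n,m,u in (("stopF",ms,sc(262,382)),("stopB",ms,sc(465,470)),("stopBd",md,sd(235,170)),("stopFd",md,sd(375,208))):
    print(n,onz(m,u,.101).round(4))
g=tri([ms,md],[(245.66,269.15),(389.43,185.87)]);print("grip",g)
# grip ends
print(tri([ms,md],[sc(50,360),sd(500,165)]),tri([ms,md],[sc(163,240),sd(453,243)]))
E
```

```text
FL [0.4836 0.1404 0.075 ]
BL [0.7175 0.1604 0.075 ]
FR [ 0.503  -0.0948  0.075 ]
BLs [0.7266 0.155  0.075 ]
fenceL [0.6806 0.1365 0.089 ]
fenceL far [0.6974 0.1384 0.089 ]
fenceLd [0.6728 0.146  0.089 ]
fenceL frontd [0.6714 0.1343 0.089 ]
fenceRd front [ 0.6894 -0.068   0.089 ]
stopF [ 0.5973 -0.1514  0.101 ]
stopB [ 0.7241 -0.1425  0.101 ]
stopBd [ 0.72  -0.146  0.101]
stopFd [ 0.5932 -0.1622  0.101 ]
grip [ 0.50736051 -0.17418327  0.14133299]
[ 0.51038893 -0.22288812  0.13650206] [ 0.50478096 -0.11968091  0.14098286]
```

```bash
cat >> h.py <<'E'
PSI=.083;O=np.array([.615,.001,0.])
Rs=np.array([[np.cos(PSI),-np.sin(PSI),0],[np.sin(PSI),np.cos(PSI),0],[0,0,1]])
def s2w(p):return O+Rs@np.asarray(p,float)/1000
def w2s(p):return Rs.T@(np.asarray(p)-O)*1000
E
python3 - <<'E'
from h import *
ms=vision.camera_model("scene");md=vision.camera_model("side")
S=cv2.imread("pics/scene0.png");D=cv2.imread("pics/side0.png")
for nm,m,I,roi in (("tape",ms,S,(290,190,50,40)),("tape",md,D,(310,250,50,50))):
    x,y,w,h=roi
    hsv=cv2.cvtColor(I[y:y+h,x:x+w],cv2.COLOR_BGR2HSV)
    b=cv2.inRange(hsv,(22,160,100),(32,255,255));print(cv2.boundingRect(b))
# spray top centre and mug
print("spray top",tri([ms,md],[(217,322),(393,127)]), onz(ms,(229,378),0))
print("tape",w2s(tri([ms,md],[(220+397/4,190+55/3.75),(230+303/3,120+447/3)])))
# overlay of model points
for n,m,I in(("scene",ms,S),("side",md,D)):
    I=I.copy()
    pts=[(-120,-90,75),(-120,150,75),(120,150,75),(70,-77,89),(70,137,89),(-35,-155,101),(95,-155,101),(-122,-108,140),(-122,-218,140),(140,-98,95)]
    for p in pts:
        u=proj(m,s2w(p));cv2.drawMarker(I,tuple(int(round(a*1)) for a in u),(0,255,255),cv2.MARKER_CROSS,5,1)
    c=I[190:350,220:420] if n=="scene" else I[120:320,230:430]
    cv2.imwrite(f"pics/ov_{n}.png",cv2.resize(c,None,fx=3,fy=3,interpolation=cv2.INTER_NEAREST))
E
```

```text
(18, 10, 23, 25)
(8, 14, 26, 16)
spray top [ 0.5745796  -0.33003536  0.18424728] [ 0.58435109 -0.34393537  0.        ]
tape [-90.40022898 112.69534488 129.65188835]
```

View pics/ov_scene.png

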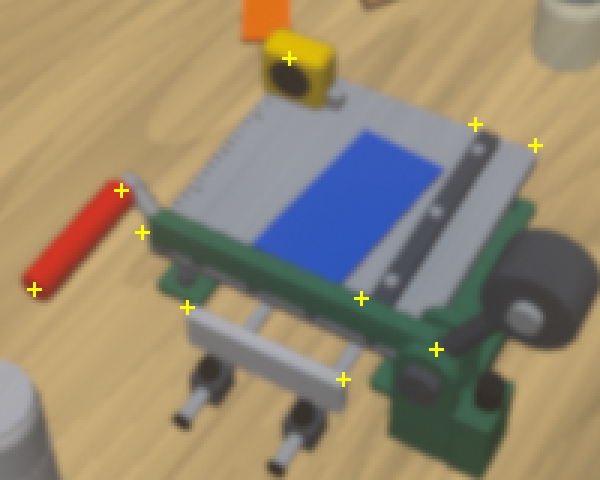

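View pics/ov_side.png

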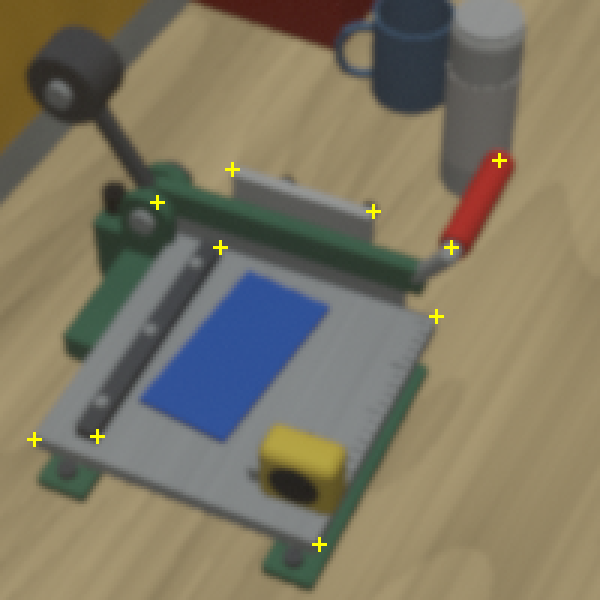

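```bash
cat >> h.py <<'E'
from scipy.spatial.transform import Rotation as Ro
def Rt(a,yaw=0,side=0):
    """a: finger angle below horizontal (deg), pointing to shear +x, jaws along shear -y; yaw (deg) about z"""
    a=np.radians(a);z=np.array([np.cos(a),0,-np.sin(a)]);x=np.array([0,-1.,0]);y=np.cross(z,x)
    return Rs@Ro.from_euler('z',yaw,degrees=True).as_matrix()@np.c_[x,y,z]
def delta(p_shear,Rtgt):
    s=get_state();R=Ro.from_quat(s["eef_rot"]).as_matrix()
    d=R.T@(s2w(p_shear)-s["tool_pos"])/.3;w=Ro.from_matrix(R.T@Rtgt).as_rotvec()/np.pi
    print("dp",d.round(4).tolist(),"rot",w.round(4).tolist(),"mm",(300*np.linalg.norm(d)).round(),"deg",(180*np.linalg.norm(w)).round(1))
    return d,w
def where():
    s=get_state();R=Ro.from_quat(s["eef_rot"]).as_matrix()
    z=Rs.T@R[:,2];x=Rs.T@R[:,0]
    print("t",round(s["clock"],2),"shear",w2s(s["tool_pos"]).round(1),"z",z.round(3),"x",x.round(3),"F",(Rs.T@s["contact_force"]).round(1),"open",round(s["opening"],2))
E
python3 - <<'E'
from h import *
ms=vision.camera_model("scene")
print("grinder",onz(ms,(110,460),0),onz(ms,(150,375),.1),proj(ms,[.22,-.585,.257]))
where()
delta((-227,-158,180),Rt(45))
E
```

```text
grinder [ 0.50920669 -0.59191622  0.        ] [ 0.50183108 -0.45370955  0.1       ] [-44.19226692 306.00649768]
t 0.15 shear [-441.7 -550.6  257.1] z [-0.     0.001 -1.   ] x [ 0.274 -0.962 -0.001] F [-0.1 -0.3 -0.4] open 1.0
dp [-1.0618, -1.0473, 0.2584] rot [0.2484, 0.0352, 0.0837] mm 454.0 deg 47.6
```

Call:
play_rows(
  deltas=[
    [[1,-0.2,-0.2,0,0,0,0],[1,-0.4,-0.4,0,0.02,0,0.02],[1,-0.55,-0.55,0,0.05,0,0.04],[1,-0.65,-0.65,0,0.08,0.01,0.06],[1,-0.65,-0.65,0,0.1,0.015,0.06]],
  ],
  force=10,
)

```text
clock: 0.78
tool_pos: [0.3343, -0.3291, 0.2575]
eef_rot: [0.756, -0.635, 0.107, -0.117]
contact_force: [0.2, -0.4, -1.1]
opening: 0.457
```

```bash
python3 - <<'E'
from h import *
where()
delta((-227,-158,180),Rt(45))
E
```

```text
t 0.78 shear [-307.1 -305.7  257.5] z [ 0.312  0.014 -0.95 ] x [ 0.089 -0.996  0.014] F [ 0.2 -0.5 -1.1] open 0.46
dp [-0.4704, -0.2155, 0.3358] rot [0.1486, 0.0111, 0.0267] mm 185.0 deg 27.3
```

Call:
play_rows(
  deltas=[
    [[1,-0.2,-0.1,0.1,0.05,0.004,0.01],[1,-0.35,-0.17,0.22,0.1,0.008,0.02],[1,-0.47,-0.2155,0.3358,0.1486,0.011,0.027],[1,-0.47,-0.2155,0.3358,0.1486,0.011,0.027],[1,-0.47,-0.2155,0.3358,0.1486,0.011,0.027]],
  ],
)

```text
clock: 1.4
tool_pos: [0.3298, -0.2228, 0.3531]
eef_rot: [0.686, -0.624, 0.235, -0.291]
contact_force: [-0.1, -0.1, 0.2]
opening: 0.009
```

```bash
python3 - <<'E'
from h import *
where()
delta((-156,-158,106),Rt(45))
cv2.imwrite("pics/w1.png",vision.snapshot("wrist")[:,:,::-1])
cv2.imwrite("pics/s1.png",vision.snapshot("side")[:,:,::-1])
E
```

```text
t 1.4 shear [-302.8 -199.4  353.1] z [ 0.693  0.049 -0.719] x [ 0.029 -0.999 -0.04 ] F [-0.1 -0.1  0.2] open 0.01
dp [-0.0904, 0.2196, 0.9383] rot [0.006, 0.0156, -0.0025] mm 290.0 deg 3.0
```

View pics/w1.png

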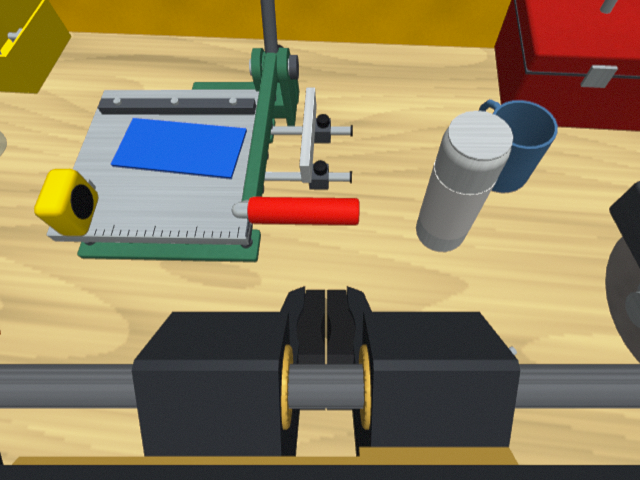

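View pics/s1.png

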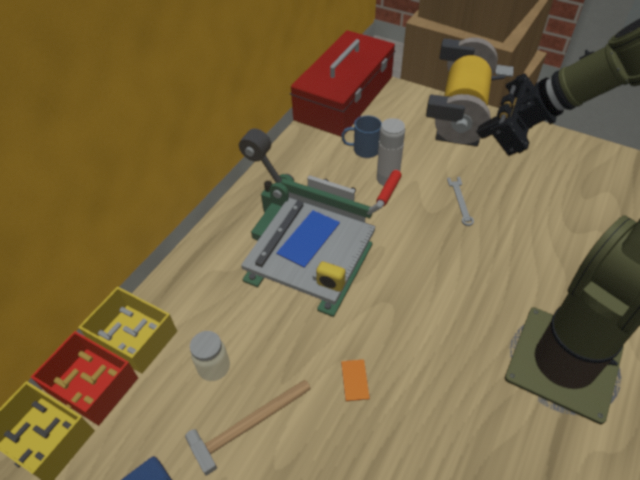

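```bash
python3 - <<'E'
from h import *
m=vision.camera_model("wrist")
print(get_state()["q"].round(2))
I=cv2.imread("pics/w1.png")
for n,u,z in (("FR bed",(249,240),.075),("BL bed",(107,91),.075),("fenceL front",(98,111),.075),("fenceR front base",(254,114),.075),("stop front",(302,182),.101),("stop back",(308,89),.101),("stopFbase",(302,182),.075)):
    p=onz(m,u,z);print(n,p.round(4),w2s(p).round(1))
hsv=cv2.cvtColor(I,cv2.COLOR_BGR2HSV);b=cv2.inRange(hsv,(105,150,80),(125,255,255));b[:,300:]=0
c=max(cv2.findContours(b,0,cv2.CHAIN_APPROX_NONE)[0],key=cv2.contourArea)
q=cv2.approxPolyDP(c,6,True)[:,0];print([(p.tolist(),w2s(onz(m,p,.081)).round(1).tolist()) for p in q])
ms=vision.camera_model("side")
print("grip",w2s(tri([m,ms],[(305,211),(389.4,185.9)])))
delta((-190,-158,140),Rt(45))
E
```

```text
[ 1.9   0.51 -1.39  2.45 -0.99  0.04  0.18]
FR bed [ 0.4978 -0.103   0.075 ] [-125.4  -93.9   75. ]
BL bed [0.718  0.1495 0.075 ] [114.9 139.5  75. ]
fenceL front [0.6792 0.1485 0.075 ] [ 76.3 141.7  75. ]
fenceR front base [ 0.6892 -0.0721  0.075 ] [ 67.9 -79.   75. ]
stop front [ 0.5647 -0.1576  0.101 ] [ -63.3 -153.8  101. ]
stop back [ 0.7131 -0.1453  0.101 ] [  85.7 -154.   101. ]
stopFbase [ 0.5828 -0.1527  0.075 ] [ -44.8 -150.5   75. ]
[([111, 162], [-17.6, 94.4, 81.0]), ([231, 177], [-41.4, -63.3, 81.0]), ([245, 128], [37.5, -71.5, 81.0]), ([133, 118], [56.8, 84.1, 81.0])]
grip [-125.03204422 -164.29000712  141.96081151]
dp [-0.0954, 0.2122, 0.786] rot [0.0069, 0.0149, -0.0026] mm 246.0 deg 3.0
```

```bash
cat > fk.py <<'E'
import numpy as np, itertools, json
from scipy.spatial.transform import Rotation as Ro
from scipy.optimize import least_squares
D=[(np.array([1.24378119,0.68996078,-0.19451995,1.56633507,0.15728076,0.90249658,-0.21508614]),np.array([.22040176,-.58421454,.25692702]),[8.22532655e-01,-5.68717164e-01,-7.75519268e-04,-4.66536823e-04])]
E
python3 - <<'E'
from fk import *
from plant import get_state
s=get_state();D.append((s["q"],s["tool_pos"],list(s["eef_rot"])))
json.dump([[list(a),list(b),list(map(float,c))] for a,b,c in D],open("fkd.json","w"))
best=[]
for sg in itertools.product((1,-1),repeat=7):
    def R(q,x):
        return Ro.from_euler('ZYZYZYZ'[:3],[x[0]+sg[0]*q[0],sg[1]*q[1],sg[2]*q[2]])*Ro.from_euler('YZY',[sg[3]*q[3],sg[4]*q[4],sg[5]*q[5]])*Ro.from_euler('Z',x[1]+sg[6]*q[6])
    def f(x):return np.concatenate([(Ro.from_quat(o).inv()*R(q,x)).as_rotvec() for q,p,o in D])
    for x0 in itertools.product((-2.4,-.8,.8,2.4),repeat=2):
        o=least_squares(f,x0);best.append((o.cost,sg,o.x.round(3).tolist()))
best.sort(key=lambda t:t[0])
for b in best[:6]:print(b)
E
```

```text
(np.float64(1.5375928418066094e-17), (-1, 1, -1, 1, -1, 1, -1), [-6.283, -3.142])
(np.float64(1.5375928462100836e-17), (-1, -1, -1, -1, -1, -1, -1), [-3.142, -0.0])
(np.float64(1.5375928470425146e-17), (-1, -1, -1, -1, -1, -1, -1), [-3.142, -0.0])
(np.float64(1.5375928498093336e-17), (-1, -1, -1, -1, -1, -1, -1), [-3.142, -0.0])
(np.float64(1.5375928515318752e-17), (-1, 1, -1, 1, -1, 1, -1), [6.283, 3.142])
(np.float64(1.5375928522833666e-17), (-1, 1, -1, 1, -1, 1, -1), [0.0, -3.142])
```

```bash
python3 - <<'E'
from fk import *
D=json.load(open("fkd.json"))
A=[];b=[]
for q,p,o in D:
    q=np.array(q)*[-1,1,-1,1,-1,1,-1]
    R=Ro.identity();Rs=[]
    for ax,a in zip("ZYZYZYZ",q):R=R*Ro.from_euler(ax,a);Rs.append(R)
    ez=[0,0,1];ex=[1,0,0]
    A.append(np.c_[ez,Rs[1].apply(ez),Rs[3].apply(ez),Rs[5].apply(ez),Rs[2].apply(ex),Rs[3].apply(ex),Rs[4].apply(ex)]);b.append(p)
A=np.vstack(A);b=np.hstack(b)
for n in(4,5,6):
    x,res,_,_=np.linalg.lstsq(A[:,:n],b,rcond=None);print(n,x.round(4),np.abs(A[:,:n]@x-b).max())
E
```

```text
4 [0.2806 0.6013 0.3104 0.3028] 0.034851268836623095
5 [ 0.2771  0.8326  0.3214  0.5905 -0.1926] 0.007604902293218974
6 [ 0.2614  0.822   0.3155  0.5931 -0.2059 -0.0285] 3.885780586188048e-16
```

```bash
cat >> h.py <<'E'
import json
def log():
    D=json.load(open("fkd.json"));s=get_state();D.append([list(s["q"]),list(s["tool_pos"]),list(map(float,s["eef_rot"]))]);json.dump(D,open("fkd.json","w"))
    print("q",s["q"].round(2))
E
python3 - <<'E'
from h import *
delta((-220,-190,250),Rt(75))
E
```

```text
dp [-0.0058, 0.03, 0.4475] rot [-0.1598, 0.0152, 0.0014] mm 135.0 deg 28.9
```

Call:
play_rows(
  deltas=[
    [[1,0,0.01,0.15,-0.05,0.005,0],[1,0,0.03,0.3,-0.1,0.01,0],[1,0,0.03,0.45,-0.16,0.015,0]],
  ],
)

```text
clock: 1.88
tool_pos: [0.3736, -0.2142, 0.2846]
eef_rot: [0.711, -0.654, 0.15, -0.209]
contact_force: [0.1, 0.4, -0.6]
opening: 0.007
```

```bash
python3 - <<'E'
from h import *
where();log();delta((-180,-190,220),Rt(90,20))
E
```

```text
t 1.88 shear [-258.4 -194.4  284.6] z [ 0.494  0.06  -0.867] x [ 0.016 -0.998 -0.06 ] F [ 0.2  0.4 -0.6] open 0.01
q [ 1.2   0.43 -0.73  2.38 -0.97  0.09  0.04]
dp [0.0024, -0.1203, 0.3168] rot [-0.1665, -0.0088, -0.1087] mm 102.0 deg 35.8
```

Call:
play_rows(
  deltas=[
    [[1,0,-0.05,0.15,-0.05,0,-0.03],[1,0,-0.1,0.32,-0.1,0,-0.06],[1,0,-0.12,0.32,-0.16,0,-0.11]],
  ],
)

```text
clock: 2.25
tool_pos: [0.4367, -0.2046, 0.2274]
eef_rot: [0.774, -0.615, 0.081, -0.127]
contact_force: [-0.6, -0.9, -1.3]
opening: 0.003
```

```bash
python3 - <<'E'
from h import *
where();log()
D=json.load(open("fkd.json"))
E
```

```text
t 2.25 shear [-194.7 -190.1  227.4] z [ 0.289  0.072 -0.955] x [ 0.148 -0.989 -0.03 ] F [-0.6 -0.9 -1.3] open 0.0
q [ 0.52  0.52 -0.07  2.2  -0.73  0.27 -0.18]
```

Call:
play_rows(
  deltas=[
    [[1,0,-0.05,0,0.03,0,0.05],[1,0,-0.1,0,0.03,0.03,0.1]],
  ],
)

```text
clock: 2.5
tool_pos: [0.4639, -0.2026, 0.2351]
eef_rot: [-0.652, 0.734, -0.127, 0.143]
contact_force: [-0.4, 0.5, -0.5]
opening: 0.002
```

```bash
python3 - <<'E'
from h import *
where();log()
D=json.load(open("fkd.json"));print(len(D))
A=[];b=[]
for q,p,o in D:
    q=np.array(q)*[-1,1,-1,1,-1,1,-1]
    R=Ro.identity();Q=[]
    for ax,a in zip("ZYZYZYZ",q):R=R*Ro.from_euler(ax,a);Q.append(R)
    print("rot err",(Ro.from_quat(o).inv()*R*Ro.from_euler('Z',np.pi)).magnitude().round(4))
    ez=[0,0,1];ex=[1,0,0]
    A.append(np.c_[ez,Q[1].apply(ez),Q[3].apply(ez),Q[5].apply(ez),Q[0].apply(ex),Q[1].apply(ex),Q[2].apply(ex),Q[3].apply(ex),Q[4].apply(ex),Q[5].apply(ex),Q[0].apply([0,1,0]),Q[2].apply([0,1,0]),Q[4].apply([0,1,0])]);b.append(p)
A=np.vstack(A);b=np.hstack(b)
for n in ([0,1,2,3],[0,1,2,3,4],[0,1,2,3,6,7],[0,1,2,3,4,5,6,7],[0,1,2,3,4,5,6,7,8,9],list(range(13)),[0,1,2,3,10,11,12]):
    M=A[:,n];x=np.linalg.lstsq(M,b,rcond=1e-6)[0];print(n,x.round(4),np.abs(M@x-b).max())
E
```

```text
t 2.5 shear [-167.4 -190.4  235.1] z [ 0.374 -0.031 -0.927] x [-0.192 -0.98  -0.045] F [-0.3  0.5 -0.5] open 0.0
q [ 0.54  0.51 -0.19  2.25 -0.97  0.06 -0.34]
5Traceback (most recent call last):
  File "<stdin>", line 9, in <module>
AttributeError: 'float' object has no attribute 'round'
```

```bash
cat > fit.py <<'E'
from h import *
D=json.load(open("fkd.json"));print(len(D))
A=[];b=[]
for q,p,o in D:
    q=np.array(q)*[-1,1,-1,1,-1,1,-1]
    R=Ro.identity();Q=[]
    for ax,a in zip("ZYZYZYZ",q):R=R*Ro.from_euler(ax,a);Q.append(R)
    print("rot err",round(float((Ro.from_quat(o).inv()*R*Ro.from_euler('Z',np.pi)).magnitude()),4))
    ez=[0,0,1];ex=[1,0,0]
    A.append(np.c_[ez,Q[1].apply(ez),Q[3].apply(ez),Q[5].apply(ez),Q[0].apply(ex),Q[1].apply(ex),Q[2].apply(ex),Q[3].apply(ex),Q[4].apply(ex),Q[5].apply(ex),Q[0].apply([0,1,0]),Q[2].apply([0,1,0]),Q[4].apply([0,1,0])]);b.append(p)
A=np.vstack(A);b=np.hstack(b)
for n in ([0,1,2,3],[0,1,2,3,4],[0,1,2,3,6,7],[0,1,2,3,8,9],[0,1,2,3,6,7,8],[0,1,2,3,4,5,6,7],[0,1,2,3,4,5,6,7,8,9],list(range(13)),[0,1,2,3,10,11,12]):
    M=A[:,n];x=np.linalg.lstsq(M,b,rcond=1e-6)[0];print(n,x.round(4),np.abs(M@x-b).max())
E
python3 fit.py
```

```text
5
rot err 0.0
rot err 0.0
rot err 0.0
rot err 0.0
rot err 0.0
[0, 1, 2, 3] [0.2558 0.5974 0.3255 0.2615] 0.04052124346867719
[0, 1, 2, 3, 4] [0.301  0.5448 0.3295 0.2578 0.0263] 0.039940952959507114
[0, 1, 2, 3, 6, 7] [ 0.2475  0.5436  0.3139  0.219   0.0187 -0.0296] 0.03859564714758018
[0, 1, 2, 3, 8, 9] [ 0.3138  0.5432  0.3124  0.2876 -0.0095 -0.0272] 0.04190547708265113
[0, 1, 2, 3, 6, 7, 8] [ 0.3599  0.658   0.3281  0.4362 -0.0578  0.0714 -0.0657] 0.037016908850878605
[0, 1, 2, 3, 4, 5, 6, 7] [ 0.0287  0.7535  0.298   0.1938 -0.2206  0.0922 -0.0078 -0.109 ] 0.031504839563697595
[0, 1, 2, 3, 4, 5, 6, 7, 8, 9] [ 0.1726  0.7633  0.3027  0.3987 -0.0992  0.0045 -0.0819 -0.0207 -0.0243
 -0.0361] 0.031059049218077783
[0, 1, 2, 3, 4, 5, 6, 7, 8, 9, 10, 11, 12] [ 3.469e-01  5.634e-01  3.448e-01  3.071e-01  0.000e+00 -0.000e+00
  0.000e+00 -0.000e+00 -0.000e+00  0.000e+00 -1.880e-02 -2.690e-02
 -4.000e-04] 3.9298081455640954e-10
[0, 1, 2, 3, 10, 11, 12] [ 3.469e-01  5.634e-01  3.448e-01  3.071e-01 -1.880e-02 -2.690e-02
 -4.000e-04] 1.7880729674679685e-09
```

```bash
cat > ik.py <<'E'
from h import *
from scipy.optimize import least_squares
LO=np.array([-3.01,-.46,-1.47,.13,-1,.04,-2.66]);HI=np.array([3.01,2.08,1.51,2.56,4.14,2.09,2.66])
SG=np.array([-1,1,-1,1,-1,1,-1])
def fk(q):
    c=np.cos(q*SG);s=np.sin(q*SG);R=np.eye(3);p=np.array([0,0,.3469])
    off={0:(1,-.0188),1:(2,.5634),2:(1,-.0269),3:(2,.3448),4:(1,-.0004),5:(2,.3071)}
    for i in range(7):
        M=np.array([[c[i],-s[i],0],[s[i],c[i],0],[0,0,1]]) if i%2==0 else np.array([[c[i],0,s[i]],[0,1,0],[-s[i],0,c[i]]])
        R=R@M
        if i in off:p=p+R[:,off[i][0]]*off[i][1]
    return p,R@np.diag([-1.,-1,1])
def ik(p,R,q0,reg=1e-3):
    def f(q):
        a,B=fk(q);return np.r_[(a-p)*5,Ro.from_matrix(R.T@B).as_rotvec(),reg*(q-q0)]
    o=least_squares(f,np.clip(q0,LO+.01,HI-.01),bounds=(LO,HI));e=o.fun
    return o.x,np.linalg.norm(e[:3])/5*1000,np.degrees(np.linalg.norm(e[3:6]))
E
python3 - <<'E'
from ik import *
s=get_state();q=s["q"];print(np.abs(fk(q)[0]-s["tool_pos"]).max())
rng=np.random.default_rng(0)
for a,yaw in ((45,0),(55,0),(60,0),(50,30),(50,-30),(60,30),(60,-30)):
  aa=np.radians(a)
  G=np.array([-122,-158,140]);n=np.array([np.sin(aa),0,np.cos(aa)])
  sol=[]
  for k in range(25):
    q0=q if k==0 else rng.uniform(LO,HI)
    x,ep,er=ik(s2w(G-35*n),Rt(a,yaw),q0)
    if ep<1 and er<1: sol.append((np.abs(x-q).max(),x.round(2).tolist(),k))
  sol.sort(key=lambda t:t[0]);print(a,yaw,len(sol),sol[:2])
E
```

```text
5.885009163683619e-05
45 0 0 []
55 0 12 [(np.float64(3.616606584098981), [0.9, 1.0, -0.85, 2.48, 2.65, 0.78, 2.66], 7), (np.float64(3.616613760458525), [0.9, 1.0, -0.85, 2.48, 2.65, 0.78, 2.66], 24)]
60 0 12 [(np.float64(3.546386441511933), [0.83, 0.91, -0.76, 2.43, 2.58, 0.62, 2.66], 10), (np.float64(3.5463954501928305), [0.83, 0.91, -0.76, 2.43, 2.58, 0.62, 2.66], 2)]
50 30 14 [(np.float64(2.7622080353463105), [1.33, 1.4, -1.47, 2.26, 1.8, 0.73, -2.03], 9), (np.float64(2.7622141808880127), [1.33, 1.4, -1.47, 2.26, 1.8, 0.73, -2.03], 18)]
50 -30 0 []
60 30 16 [(np.float64(2.6071698070369425), [1.25, 1.3, -1.47, 2.23, 1.64, 0.84, -2.02], 12), (np.float64(2.6071709628617343), [1.25, 1.3, -1.47, 2.23, 1.64, 0.84, -2.02], 8)]
60 -30 12 [(np.float64(3.115463177959025), [0.71, 0.99, -0.97, 2.47, 2.15, 1.08, 2.34], 16), (np.float64(3.249035687776846), [0.6, 0.91, -0.75, 2.48, 2.28, 0.94, 2.19], 2)]
```

```bash
cat >> h.py <<'E'
def Rw(a,yaw=0,tw=0):return Rt(a,yaw)@Ro.from_euler('z',tw,degrees=True).as_matrix()
def grip_at(th):
    t=th+np.arctan2(45,262);return np.array([140-266*np.cos(t),-163,95+266*np.sin(t)])
def tcp_for(th,a,back=23,y=-158,ax=0):
    g=grip_at(th);g[1]=y;aa=np.radians(a);return g-back*np.array([np.sin(aa),0,np.cos(aa)])+ax*np.array([np.cos(aa),0,-np.sin(aa)])
E
python3 - <<'E'
from ik import *
q=get_state()["q"];rng=np.random.default_rng(0)
qs=np.array([1.24,.69,-.19,1.57,.157,.9,-.215])
M=np.minimum
for a in(50,55,60):
 for yaw in(-40,-20,0,20,40):
  for tw in(0,90,180,-90):
    best=None
    for k in range(8):
      q0=[q,qs][k] if k<2 else rng.uniform(LO,HI)
      x,ep,er=ik(s2w(tcp_for(0,a,35)),Rw(a,yaw,tw),q0,1e-3)
      if ep>1 or er>1:continue
      mg=np.min(M(x-LO,HI-x))
      x2,ep2,er2=ik(s2w(tcp_for(.8,a)),Rw(a,yaw,tw),x,1e-2)
      d=np.abs(x-qs).max()
      if best is None or d<best[0]:best=(round(d,2),x.round(2).tolist(),round(mg,2),round(ep2+er2,1),x2.round(2).tolist())
    if best:print(a,yaw,tw,*best)
E
```

```text
50 -40 0 2.5 [0.71, 1.38, -1.47, 2.56, 1.99, 1.9, 2.28] 0.0 0.2 [0.7, 0.76, -1.2, 2.11, 1.7, 1.15, 2.66]
50 -40 90 1.83 [0.71, 1.38, -1.47, 2.56, 1.99, 1.9, 0.71] 0.0 0.0 [0.77, 0.93, -1.47, 2.1, 1.72, 1.42, 1.15]
50 -40 180 1.83 [0.71, 1.38, -1.47, 2.56, 1.99, 1.9, -0.86] 0.0 0.0 [0.77, 0.93, -1.47, 2.1, 1.72, 1.42, -0.42]
50 -40 -90 2.21 [0.71, 1.38, -1.47, 2.56, 1.99, 1.9, -2.43] 0.0 0.0 [0.77, 0.93, -1.47, 2.1, 1.72, 1.42, -1.99]
50 0 0 2.87 [0.95, 1.08, -0.91, 2.53, 2.74, 0.93, 2.66] 0.0 0.0 [0.73, 0.57, -0.65, 2.12, 2.46, 0.17, 2.64]
50 0 90 2.27 [1.08, 1.24, -1.24, 2.52, 2.43, 1.07, 1.44] 0.04 0.0 [1.08, 0.93, -1.47, 2.11, 1.74, 0.79, 1.93]
50 0 180 2.1 [1.14, 1.39, -1.47, 2.52, 2.26, 1.23, 0.08] 0.0 0.0 [1.08, 0.93, -1.47, 2.11, 1.74, 0.79, 0.36]
50 0 -90 2.1 [1.14, 1.39, -1.47, 2.52, 2.26, 1.23, -1.49] 0.0 0.0 [1.08, 0.93, -1.47, 2.11, 1.74, 0.79, -1.21]
50 20 0 2.21 [1.3, 1.39, -1.47, 2.36, 2.03, 0.84, -2.43] 0.0 0.0 [1.17, 0.98, -1.47, 1.98, 1.35, 0.61, -2.03]
50 20 90 2.33 [1.18, 1.14, -1.08, 2.36, 2.49, 0.52, 1.78] 0.2 0.9 [1.17, 0.98, -1.47, 1.99, 1.37, 0.61, 2.66]
50 2
[... 4373 characters left out ...]
 0.93, -1.47, 1.93, 1.27, 0.79, 2.66]
60 20 180 1.64 [1.22, 1.29, -1.47, 2.3, 1.8, 0.91, 0.78] 0.0 0.0 [1.1, 0.94, -1.47, 1.87, 1.15, 0.81, 1.25]
60 20 -90 1.71 [1.19, 1.19, -1.33, 2.3, 1.86, 0.75, -0.86] 0.14 0.0 [1.1, 0.94, -1.47, 1.87, 1.15, 0.81, -0.32]
60 40 0 0.83 [0.98, 0.91, -0.72, 2.17, 0.71, 0.07, -0.97] 0.03 0.0 [1.0, 0.79, -1.07, 1.75, 0.4, 0.65, -0.88]
60 40 90 0.92 [0.92, 0.88, -0.61, 2.17, -0.76, 0.06, -1.07] 0.02 0.0 [0.6, 0.6, -0.3, 1.76, -0.53, 0.64, -1.59]
60 40 180 2.19 [0.9, 0.88, -0.58, 2.17, -1.0, 0.08, -2.4] 0.0 8.2 [0.25, 0.61, 0.31, 1.8, -1.0, 0.86, -2.66]
60 40 -90 0.82 [0.99, 0.92, -0.74, 2.17, 0.85, 0.08, 0.47] 0.04 0.0 [1.02, 0.82, -1.13, 1.74, 0.49, 0.67, 0.62]
```

```bash
cat >> ik.py <<'E'
def step(qt,name=""):
    s=get_state();R=Ro.from_quat(s["eef_rot"]).as_matrix();p,B=fk(np.array(qt,float))
    d=R.T@(p-s["tool_pos"])/.3;w=Ro.from_matrix(R.T@B).as_rotvec()/np.pi
    print(name,"TCPs",w2s(p).round(),"z",(Rs.T@B[:,2]).round(2),"row",np.r_[d,w].round(3).tolist(),"deg",round(180*np.linalg.norm(w)))
E
python3 - <<'E'
from ik import *
q=get_state()["q"]
T1,ep,er=ik(s2w(tcp_for(0,60,40,ax=-80)),Rw(60,0,180),np.array([1.05,1.13,-1.25,2.42,2.11,.92,.03]));print(T1.round(2),ep,er)
mid=np.array([.75,.7,-.6,2.1,.3,.6,-.2])
for k in (.25,.5,.75,1):step(q+(mid-q)*k,k)
for k in (.25,.5,.75,1):step(mid+(T1-mid)*k,k)
E
```

```text
[ 1.16  0.94 -1.32  2.48  1.98  0.79  0.06] 6.512169547419138e-05 3.018366816102332e-05
0.25 TCPs [-165. -141.  219.] z [ 0.32  0.14 -0.94] row [-0.161, 0.046, 0.047, -0.018, -0.056, -0.115] deg 23
0.5 TCPs [-184. -109.  205.] z [ 0.2   0.26 -0.94] row [-0.251, 0.141, 0.063, -0.038, -0.104, -0.229] deg 46
0.75 TCPs [-212. -103.  192.] z [ 0.06  0.29 -0.95] row [-0.25, 0.246, 0.069, -0.06, -0.141, -0.343] deg 68
1 TCPs [-236. -126.  179.] z [-0.07  0.24 -0.97] row [-0.16, 0.319, 0.082, -0.083, -0.161, -0.455] deg 88
0.25 TCPs [-279. -143.  157.] z [-0.12  0.13 -0.98] row [-0.073, 0.464, 0.099, -0.086, -0.178, -0.615] deg 116
0.5 TCPs [-281. -163.  144.] z [-0.02  0.03 -1.  ] row [-0.003, 0.475, 0.136, -0.064, -0.158, -0.777] deg 143
0.75 TCPs [-248. -171.  150.] z [ 0.2  -0.03 -0.98] row [0.001, 0.363, 0.159, -0.023, -0.082, -0.932] deg 168
1 TCPs [-197. -158.  189.] z [ 0.5  -0.   -0.87] row [-0.08, 0.167, 0.102, -0.021, -0.064, 0.936] deg 169
```

Call:
play_rows(
  deltas=[
    [[1,-0.08,0.02,0.02,-0.01,-0.03,-0.057],[1,-0.16,0.046,0.047,-0.018,-0.056,-0.115],[1,-0.21,0.09,0.055,-0.028,-0.08,-0.17],[1,-0.25,0.14,0.063,-0.038,-0.104,-0.229],[1,-0.25,0.19,0.066,-0.05,-0.122,-0.286]],
  ],
)

```text
clock: 3.12
tool_pos: [0.4273, -0.1209, 0.1983]
eef_rot: [0.918, -0.363, 0.002, -0.158]
contact_force: [-0.4, -0.3, 0.2]
opening: 0.003
```

```bash
python3 - <<'E'
from ik import *
where();log()
q=get_state()["q"]
mid=np.array([.75,.7,-.6,2.1,.3,.6,-.2])
T1=np.array([1.16,.94,-1.32,2.48,1.98,.79,.06])
step(mid)
for k in (.25,.5,.75,1):step(mid+(T1-mid)*k,k)
E
```

```text
t 3.12 shear [-197.1 -105.9  198.3] z [ 0.141  0.278 -0.95 ] x [ 0.679 -0.725 -0.111] F [-0.4 -0.2  0.2] open 0.0
q [ 0.53  0.6  -0.22  2.17 -0.5   0.42  0.06]
 TCPs [-236. -126.  179.] z [-0.07  0.24 -0.97] row [-0.033, 0.154, 0.025, -0.047, -0.049, -0.173] deg 34
0.25 TCPs [-279. -143.  157.] z [-0.12  0.13 -0.98] row [-0.079, 0.314, 0.059, -0.073, -0.067, -0.33] deg 62
0.5 TCPs [-282. -163.  144.] z [-0.02  0.03 -1.  ] row [-0.032, 0.376, 0.077, -0.093, -0.053, -0.488] deg 90
0.75 TCPs [-249. -171.  150.] z [ 0.2  -0.03 -0.98] row [0.058, 0.309, 0.066, -0.119, 0.003, -0.64] deg 117
1 TCPs [-198. -159.  189.] z [ 0.5   0.   -0.87] row [0.128, 0.122, -0.021, -0.162, 0.105, -0.772] deg 143
```

```bash
cat >> ik.py <<'E'
HOME=np.array([1.244,.689,-.195,1.565,.157,.902,-.215])
def J(q):
    p,R=fk(q);Jm=np.zeros((6,7))
    for i in range(7):
        d=np.zeros(7);d[i]=1e-5;p2,R2=fk(q+d);Jm[:3,i]=(p2-p)/1e-5;Jm[3:,i]=Ro.from_matrix(R2@R.T).as_rotvec()/1e-5
    return Jm
def sim(q,p,R,kn=0.0,n=30,rest=HOME,lam=.02):
    q=q.copy()
    for k in range(n):
        a,B=fk(q);e=np.r_[p-a,Ro.from_matrix(R@B.T).as_rotvec()];m=max(np.linalg.norm(e[:3])/.01,np.linalg.norm(e[3:])/.04,1)
        Jm=J(q);Ji=Jm.T@np.linalg.inv(Jm@Jm.T+lam**2*np.eye(6))
        q=np.clip(q+Ji@e/m+(np.eye(7)-Ji@Jm)@(kn*(rest-q)),LO,HI)
    return q
E
python3 - <<'E'
from ik import *
D=json.load(open("fkd.json"))
for i in range(1,len(D)):
    q0=np.array(D[i-1][0]);
    for nm,kn,rest in (("minnorm",0,HOME),("home",.05,HOME),("mid",.05,(LO+HI)/2)):
        x=sim(q0,np.array(D[i][1]),Ro.from_quat(D[i][2]).as_matrix(),kn,25,rest);print(i,nm,x.round(2))
    print(i,"real",np.array(D[i][0]).round(2))
E
```

```text
1 minnorm [ 1.54  0.43 -0.65  2.13 -0.4   0.5  -0.07]
1 home [ 1.54  0.43 -0.64  2.12 -0.4   0.51 -0.07]
1 mid [ 1.54  0.43 -0.65  2.12 -0.39  0.5  -0.09]
1 real [ 1.9   0.51 -1.39  2.45 -0.99  0.04  0.18]
2 minnorm [ 1.2   0.43 -0.73  2.38 -0.98  0.09  0.05]
2 home [ 1.25  0.45 -0.81  2.37 -0.52  0.07 -0.41]
2 mid [ 1.28  0.46 -0.85  2.37 -0.12  0.06 -0.82]
2 real [ 1.2   0.43 -0.73  2.38 -0.97  0.09  0.04]
3 minnorm [ 0.53  0.52 -0.08  2.2  -0.72  0.27 -0.2 ]
3 home [ 0.64  0.52 -0.25  2.2  -0.38  0.23 -0.54]
3 mid [ 0.71  0.53 -0.35  2.19 -0.14  0.22 -0.78]
3 real [ 0.52  0.52 -0.07  2.2  -0.73  0.27 -0.18]
4 minnorm [ 0.54  0.51 -0.19  2.25 -0.97  0.07 -0.34]
4 home [ 0.57  0.51 -0.24  2.25 -0.6   0.05 -0.71]
4 mid [ 0.59  0.51 -0.27  2.25 -0.23  0.04 -1.08]
4 real [ 0.54  0.51 -0.19  2.25 -0.97  0.06 -0.34]
5 minnorm [ 0.53  0.6  -0.22  2.17 -0.5   0.42  0.06]
5 home [ 0.66  0.62 -0.43  2.16 -0.19  0.38 -0.27]
5 mid [ 0.75  0.65 -0.57  2.16  0.05  0.39 -0.51]
5 real [ 0.53  0.6  -0.22  2.17 -0.5   0.42  0.06]
```

```bash
cat > search.py <<'E'
from ik import *
import time
q=get_state()["q"];rng=np.random.default_rng(1)
res=[];t0=time.time()
def err(q,p,R):
    a,B=fk(q);return np.linalg.norm(a-p)*1000+np.degrees(np.linalg.norm(Ro.from_matrix(R.T@B).as_rotvec()))
def go(q,p,R,n):
    # straight interpolated target path
    return sim(q,p,R,0,n)
while time.time()-t0<400:
    a=rng.choice([52,56,60]);yaw=rng.uniform(-30,35);tw=rng.uniform(-180,180)
    wp=s2w([rng.uniform(-300,-180),rng.uniform(-260,0),rng.uniform(200,400)])
    W=Rw(rng.uniform(60,115),rng.uniform(-60,60),tw+rng.uniform(-60,60))
    RT=Rw(a,yaw,tw)
    x=go(q,wp,W,70);e0=err(x,wp,W)
    if e0>30:continue
    x1=go(x,s2w(tcp_for(0,a,40,ax=-80)),RT,60);e1=err(x1,s2w(tcp_for(0,a,40,ax=-80)),RT)
    if e1>4:continue
    x2=go(x1,s2w(tcp_for(0,a,40)),RT,20);e2=err(x2,s2w(tcp_for(0,a,40)),RT)
    if e2>3:continue
    x3=x2;ee=0;mg=9
    for th in(0,.2,.4,.6,.8):
        x3=go(x3,s2w(tcp_for(th,a)),RT,8);ee=max(ee,err(x3,s2w(tcp_for(th,a)),RT));mg=min(mg,np.min(np.minimum(x3-LO,HI-x3)))
    res.append((ee,-mg,a,round(yaw),round(tw),w2s(wp).round().tolist(),Ro.from_matrix(W).as_quat().round(3).tolist(),x.round(2).tolist(),x1.round(2).tolist(),x2.round(2).tolist(),x3.round(2).tolist()))
res.sort(key=lambda t:t[0] if t[0]>2 else t[1])
print(len(res))
for r_ in res[:12]:print(r_)
E
python3 search.py
```

```text
31
(np.float64(0.003994497235612987), np.float64(-0.1337437923147058), np.int64(60), -9, 90, [-221.0, -256.0, 302.0], [0.599, 0.773, -0.063, -0.196], [0.85, 0.74, -0.74, 1.55, 0.4, 1.46, 1.84], [0.97, 0.79, -1.03, 2.52, 2.23, 0.71, 1.16], [0.88, 1.0, -0.98, 2.47, 2.32, 0.88, 1.15], [0.71, 0.57, -0.77, 2.0, 1.19, 0.39, 2.13])
(np.float64(0.011148391143747226), np.float64(-0.1053925443407433), np.int64(60), -27, 82, [-229.0, -198.0, 243.0], [0.468, 0.881, 0.002, 0.065], [0.78, 0.52, -0.62, 2.15, 0.67, 0.54, 1.69], [0.63, 0.69, -0.67, 2.56, 2.34, 0.74, 0.73], [0.58, 0.9, -0.66, 2.5, 2.4, 0.9, 0.71], [0.3, 0.49, -0.27, 2.02, 1.12, 0.31, 1.95])
(np.float64(0.01697960482182368), np.float64(-0.10489189074133254), np.int64(60), -28, 101, [-212.0, -190.0, 271.0], [0.747, 0.662, -0.001, -0.058], [0.78, 0.56, -0.62, 1.91, 0.32, 0.88, 1.45], [0.61, 0.68, -0.64, 2.56, 2.36, 0.73, 0.38], [0.55, 0.89, -0.63, 2.5, 2.41, 0.88, 0.35], [0.26, 0.49, -0.21, 2.02, 1.08, 0.29, 1.64])
(np.float64(0.8281604621146368), np.float64(-0.054201530287166406), np.int64(60), -6, 144, [-213.0, -189.0, 270.0], [0.518, 
[... 1941 characters left out ...]
0.39, 0.84, -0.19, 2.51, 3.0, 0.72, 0.54], [0.13, 0.48, 0.08, 2.04, 2.87, 0.04, 0.56])
(np.float64(55.94572582372632), np.float64(-0.0), np.int64(60), 18, 85, [-250.0, -124.0, 343.0], [0.523, 0.843, -0.035, -0.121], [0.82, 0.5, -0.87, 1.87, 0.32, 1.21, 1.84], [1.16, 0.82, -1.03, 2.38, 2.03, 0.34, 2.07], [1.08, 1.04, -1.05, 2.33, 2.15, 0.52, 2.02], [1.01, 0.74, -1.1, 1.97, 0.99, 0.47, 2.66])
(np.float64(68.69140121020018), np.float64(-0.0), np.int64(52), 18, 104, [-284.0, -129.0, 207.0], [0.616, 0.786, -0.022, -0.055], [0.7, 0.58, -0.63, 2.23, 0.55, 0.63, 1.46], [1.22, 0.91, -1.01, 2.46, 2.64, 0.39, 1.25], [1.1, 1.07, -0.95, 2.38, 2.67, 0.51, 1.28], [0.81, 0.6, -0.62, 2.01, 2.39, 0.04, 1.22])
```

```bash
cat >> h.py <<'E'
def rows(p,Rt_,k=(1,)):
    s=get_state();R=Ro.from_quat(s["eef_rot"]).as_matrix()
    d=R.T@(p-s["tool_pos"])/.3;w=Ro.from_matrix(R.T@Rt_).as_rotvec()/np.pi
    v=np.r_[d,w]
    print("full",v.round(3).tolist(),"mm",round(300*np.linalg.norm(d)),"deg",round(180*np.linalg.norm(w)))
    for kk in k:print((v*kk).round(3).tolist())
E
python3 - <<'E'
from ik import *
rows(s2w([-221,-256,302]),Ro.from_quat([.599,.773,-.063,-.196]).as_matrix(),(.1,.2,.3,.4,.5))
q=get_state()["q"];W=Ro.from_quat([.599,.773,-.063,-.196]).as_matrix()
x=sim(q,s2w([-221,-256,302]),W,0,70);print(x.round(2))
RT=Rw(60,-9,90)
for nm,th,b,ax in (("T1",0,52,-85),("in",0,52,0),("c",0,31.5,0),("",.2,31.5,0),("",.4,31.5,0),("",.6,31.5,0),("",.8,31.5,0)):
    p=s2w(tcp_for(th,60,b,ax=ax));x=sim(x,p,RT,0,60);a,B=fk(x);print(nm,w2s(p).round(),x.round(2),np.linalg.norm(a-p).round(4),np.degrees(np.linalg.norm(Ro.from_matrix(RT.T@B).as_rotvec())).round(2))
E
```

```text
full [0.27, 0.271, -0.479, 0.054, -0.213, -0.775] mm 184 deg 145
[0.027, 0.027, -0.048, 0.005, -0.021, -0.077]
[0.054, 0.054, -0.096, 0.011, -0.043, -0.155]
[0.081, 0.081, -0.144, 0.016, -0.064, -0.232]
[0.108, 0.109, -0.192, 0.022, -0.085, -0.31]
[0.135, 0.136, -0.239, 0.027, -0.107, -0.387]
[ 0.85  0.74 -0.74  1.55  0.4   1.46  1.84]
T1 [-210. -158.  188.] [ 0.99  0.8  -1.04  2.55  2.25  0.74  1.15] 0.0 0.0
in [-167. -158.  114.] [ 0.89  1.03 -0.99  2.5   2.34  0.91  1.14] 0.0 0.0
c [-149. -158.  124.] [ 0.88  0.99 -0.98  2.45  2.3   0.85  1.17] 0.0 0.0
 [-135. -158.  175.] [ 0.88  0.84 -0.97  2.38  2.16  0.68  1.25] 0.0 0.0
 [-111. -158.  223.] [ 0.84  0.7  -0.9   2.28  1.98  0.49  1.4 ] 0.0 0.0
 [ -78. -158.  264.] [ 0.73  0.58 -0.74  2.16  1.66  0.32  1.68] 0.0 0.0
 [ -38. -158.  299.] [ 0.71  0.57 -0.76  2.02  1.23  0.36  2.1 ] 0.0 0.0
```

Call:
play_rows(
  deltas=[
    [[1,0.02,0.02,-0.034,0.004,-0.015,-0.054],[1,0.04,0.04,-0.068,0.008,-0.03,-0.108],[1,0.06,0.06,-0.1,0.012,-0.045,-0.163],[1,0.08,0.08,-0.134,0.015,-0.06,-0.217],[1,0.094,0.095,-0.168,0.019,-0.075,-0.271]],
  ],
)

```text
clock: 3.75
tool_pos: [0.4238, -0.1747, 0.2343]
eef_rot: [0.975, 0.072, -0.028, -0.209]
contact_force: [-0.5, 0.5, 0.6]
opening: 0.005
```

```bash
python3 - <<'E'
from ik import *
where();log()
rows(s2w([-221,-256,302]),Ro.from_quat([.599,.773,-.063,-.196]).as_matrix(),(.1,.2,.3,.4,.5))
E
```

```text
t 3.75 shear [-205.1 -159.2  234.3] z [-0.051  0.409 -0.911] x [ 0.997  0.069 -0.025] F [-0.5  0.6  0.6] open 0.01
q [ 0.74  0.67 -0.4   1.87 -0.14  0.89  0.64]
full [-0.081, 0.198, -0.335, 0.035, -0.137, -0.502] mm 119 deg 94
[-0.008, 0.02, -0.033, 0.003, -0.014, -0.05]
[-0.016, 0.04, -0.067, 0.007, -0.027, -0.1]
[-0.024, 0.059, -0.1, 0.01, -0.041, -0.151]
[-0.032, 0.079, -0.134, 0.014, -0.055, -0.201]
[-0.04, 0.099, -0.167, 0.017, -0.069, -0.251]
```

Call:
play_rows(
  deltas=[
    [[1,-0.008,0.02,-0.035,0.004,-0.015,-0.054],[1,-0.016,0.04,-0.07,0.008,-0.03,-0.108],[1,-0.025,0.06,-0.105,0.012,-0.045,-0.163],[1,-0.033,0.08,-0.14,0.015,-0.06,-0.217],[1,-0.042,0.105,-0.18,0.019,-0.075,-0.271]],
  ],
)

```text
clock: 4.38
tool_pos: [0.4206, -0.2271, 0.2703]
eef_rot: [0.841, 0.492, -0.054, -0.22]
contact_force: [-0.2, 0.0, -0.4]
opening: 0.008
```

```bash
python3 - <<'E'
from ik import *
where();log()
rows(s2w([-221,-256,302]),Ro.from_quat([.599,.773,-.063,-.196]).as_matrix(),(.2,.4,.6,.8))
E
```

```text
t 4.38 shear [-212.6 -211.2  270.3] z [-0.279  0.342 -0.897] x [0.579 0.806 0.126] F [-0.2  0.  -0.4] open 0.01
q [ 0.81  0.74 -0.58  1.63  0.16  1.28  1.26]
full [-0.123, 0.006, -0.138, 0.015, -0.062, -0.229] mm 56 deg 43
[-0.025, 0.001, -0.028, 0.003, -0.012, -0.046]
[-0.049, 0.003, -0.055, 0.006, -0.025, -0.092]
[-0.074, 0.004, -0.083, 0.009, -0.037, -0.138]
[-0.099, 0.005, -0.11, 0.012, -0.049, -0.183]
```

Call:
play_rows(
  deltas=[
    [[1,-0.025,0.001,-0.028,0.003,-0.012,-0.046],[1,-0.05,0.003,-0.055,0.006,-0.025,-0.092],[1,-0.075,0.004,-0.083,0.009,-0.037,-0.138],[1,-0.1,0.005,-0.11,0.012,-0.049,-0.183],[1,-0.123,0.006,-0.138,0.015,-0.062,-0.229]],
  ],
)

```text
clock: 5.0
tool_pos: [0.4167, -0.2726, 0.3015]
eef_rot: [0.597, 0.775, -0.065, -0.196]
contact_force: [0.6, 0.3, 0.2]
opening: 0.005
```

```bash
python3 - <<'E'
from ik import *
where();log()
p=s2w(tcp_for(0,60,52,ax=-85));RT=Rw(60,-9,90)
rows(p,RT,(.15,.3,.45,.6,.75))
q=get_state()["q"];a,B=fk(q)
x=q
w=Ro.from_matrix(B.T@RT).as_rotvec()
for k in np.arange(.1,1.01,.1):
    x=sim(x,a+(p-a)*k,B@Ro.from_rotvec(w*k).as_matrix(),0,10);print(w2s(a+(p-a)*k).round(),(Rs.T@fk(x)[1][:,2]).round(2),x.round(2))
E
```

```text
t 5.0 shear [-220.3 -256.2  301.5] z [-0.369  0.165 -0.915] x [-0.13   0.965  0.226] F [0.7 0.2 0.2] open 0.0
q [ 0.86  0.75 -0.75  1.55  0.41  1.46  1.84]
full [0.226, 0.226, 0.388, -0.153, -0.277, -0.373] mm 151 deg 88
[0.034, 0.034, 0.058, -0.023, -0.041, -0.056]
[0.068, 0.068, 0.116, -0.046, -0.083, -0.112]
[0.102, 0.102, 0.175, -0.069, -0.124, -0.168]
[0.135, 0.135, 0.233, -0.092, -0.166, -0.224]
[0.169, 0.169, 0.291, -0.114, -0.207, -0.28]
[-219. -246.  290.] [-0.31  0.09 -0.95] [ 0.87  0.72 -0.79  1.65  0.47  1.34  1.88]
[-218. -237.  279.] [-0.24  0.03 -0.97] [ 0.88  0.69 -0.83  1.75  0.54  1.21  1.91]
[-217. -227.  267.] [-0.15 -0.02 -0.99] [ 0.89  0.66 -0.86  1.86  0.62  1.08  1.94]
[-216. -217.  256.] [-0.07 -0.07 -1.  ] [ 0.9   0.64 -0.88  1.96  0.72  0.94  1.94]
[-215. -207.  245.] [ 0.03 -0.1  -0.99] [ 0.9   0.62 -0.89  2.07  0.84  0.79  1.92]
[-214. -197.  233.] [ 0.12 -0.12 -0.98] [ 0.89  0.6  -0.87  2.17  1.01  0.65  1.86]
[-213. -187.  222.] [ 0.22 -0.13 -0.97] [ 0.86  0.59 -0.81  2.28  1.28  0.5   1.71]
[-212. -178.  210.] [ 0.32 -0.13 -0.94] [ 0.87  0.61 -0.82  2.38  1.71  0.46  1.4 ]
[-211. -168.  199.] [ 0.41 -0.11 -0.91] [ 0.95  0.7  -0.96  2.47  2.03  0.59  1.22]
[-210. -158.  188.] [ 0.49 -0.08 -0.87] [ 0.99  0.8  -1.05  2.55  2.25  0.74  1.15]
```

Call:
play_rows(
  deltas=[
    [[1,0.023,0.023,0.039,-0.015,-0.028,-0.037],[1,0.045,0.045,0.078,-0.031,-0.055,-0.075],[1,0.068,0.068,0.116,-0.046,-0.083,-0.112],[1,0.09,0.09,0.155,-0.061,-0.111,-0.149],[1,0.113,0.113,0.194,-0.077,-0.139,-0.187]],
  ],
)

```text
clock: 5.62
tool_pos: [0.4189, -0.2224, 0.244]
eef_rot: [0.338, 0.939, -0.04, 0.037]
contact_force: [0.3, -0.5, -0.1]
opening: 0.002
```

```bash
python3 - <<'E'
from ik import *
where();log()
p=s2w(tcp_for(0,60,52,ax=-85));RT=Rw(60,-9,90)
rows(p,RT,(.15,.3,.45,.6,.75))
E
```

```text
t 5.62 shear [-214.  -206.4  244. ] z [ 0.034 -0.103 -0.994] x [-0.713  0.694 -0.096] F [ 0.3 -0.5 -0.1] open 0.0
q [ 0.9   0.61 -0.88  2.07  0.84  0.78  1.92]
full [0.12, 0.134, 0.171, -0.075, -0.137, -0.185] mm 74 deg 43
[0.018, 0.02, 0.026, -0.011, -0.02, -0.028]
[0.036, 0.04, 0.051, -0.023, -0.041, -0.055]
[0.054, 0.06, 0.077, -0.034, -0.061, -0.083]
[0.072, 0.081, 0.102, -0.045, -0.082, -0.111]
[0.09, 0.101, 0.128, -0.057, -0.102, -0.138]
```

Call:
play_rows(
  deltas=[
    [[1,0.018,0.02,0.026,-0.011,-0.02,-0.028],[1,0.036,0.04,0.051,-0.023,-0.041,-0.055],[1,0.054,0.06,0.077,-0.034,-0.061,-0.083],[1,0.072,0.081,0.102,-0.045,-0.082,-0.111],[1,0.09,0.101,0.128,-0.057,-0.102,-0.138]],
  ],
)

```text
clock: 6.25
tool_pos: [0.4191, -0.1898, 0.203]
eef_rot: [0.126, 0.973, -0.022, 0.194]
contact_force: [0.8, -1.0, -1.0]
opening: 0.004
```

```bash
python3 - <<'E'
from ik import *
where();log()
p=s2w(tcp_for(0,60,52,ax=-85));RT=Rw(60,-9,90)
rows(p,RT,(.33,.66,1))
E
```

```text
t 6.25 shear [-211.1 -173.9  203. ] z [ 0.363 -0.123 -0.923] x [-0.87   0.309 -0.384] F [ 0.7 -1.1 -1. ] open 0.0
q [ 0.87  0.64 -0.83  2.43  1.94  0.49  1.25]
full [0.032, 0.051, 0.043, -0.024, -0.041, -0.053] mm 22 deg 13
[0.011, 0.017, 0.014, -0.008, -0.014, -0.017]
[0.021, 0.034, 0.028, -0.016, -0.027, -0.035]
[0.032, 0.051, 0.043, -0.024, -0.041, -0.053]
```

Call:
play_rows(
  deltas=[
    [[1,0.011,0.017,0.014,-0.008,-0.014,-0.017],[1,0.021,0.034,0.028,-0.016,-0.027,-0.035],[1,0.032,0.051,0.043,-0.024,-0.041,-0.053],[1,0.032,0.051,0.043,-0.024,-0.041,-0.053]],
  ],
)

```text
clock: 6.75
tool_pos: [0.4187, -0.1734, 0.186]
eef_rot: [0.035, 0.966, -0.009, 0.257]
contact_force: [-0.5, -0.5, 0.2]
opening: 0.007
```

```bash
python3 - <<'E'
from ik import *
where();log()
RT=Rw(60,-9,90)
rows(s2w(tcp_for(0,60,52,ax=0)),RT,(.33,.66,1))
m=vision.camera_model("wrist")
I=vision.snapshot("wrist")
cv2.imwrite("pics/w2.png",I[:,:,::-1])
D=vision.snapshot("side");cv2.imwrite("pics/d2.png",D[:,:,::-1])
E
```

```text
t 6.75 shear [-210.1 -157.5  186. ] z [ 0.491 -0.077 -0.868] x [-0.857  0.135 -0.497] F [-0.6 -0.5  0.2] open 0.01
q [ 0.97  0.79 -1.    2.55  2.29  0.71  1.12]
full [-0.004, 0.02, 0.279, 0.0, -0.001, 0.0] mm 84 deg 0
[-0.001, 0.007, 0.092, 0.0, -0.0, 0.0]
[-0.002, 0.014, 0.184, 0.0, -0.001, 0.0]
[-0.004, 0.02, 0.279, 0.0, -0.001, 0.0]
```

View pics/w2.png

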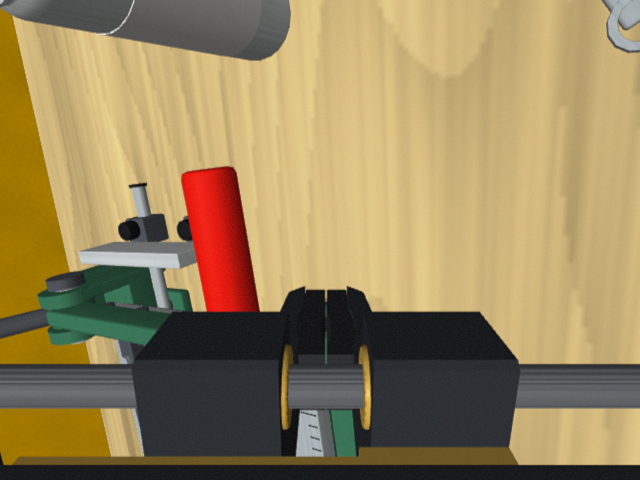

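View pics/d2.png

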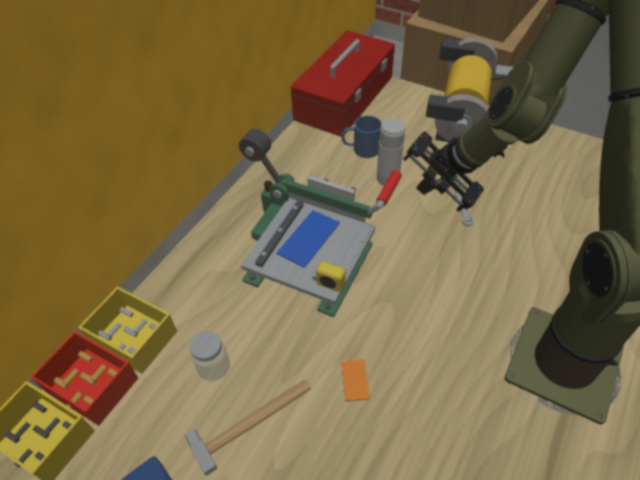

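Call:
play_rows(
  deltas=[
    [[1,-0.001,0.007,0.09,0,0,0],[1,-0.002,0.014,0.18,0,0,0],[1,-0.004,0.02,0.275,0,0,0],[1,-0.004,0.02,0.275,0,0,0]],
  ],
)

```text
clock: 7.35
tool_pos: [0.4633, -0.1708, 0.1154]
eef_rot: [0.036, 0.966, -0.01, 0.257]
contact_force: [-0.5, 0.2, -0.3]
opening: 0.007
```

```bash
python3 - <<'E'
from ik import *
where();log()
RT=Rw(60,-9,90)
rows(s2w(tcp_for(0,60,31.5,ax=0)),RT,(.5,))
for th in (.05,.1,.15,.2,.3,.4,.5,.6,.7,.75):
    print(th);rows(s2w(tcp_for(th,60,31.5,ax=0)),RT,())
cv2.imwrite("pics/w3.png",vision.snapshot("wrist")[:,:,::-1])
S=vision.snapshot("scene")[180:330,180:380];cv2.imwrite("pics/s3.png",cv2.resize(S,None,fx=3,fy=3)[:,:,::-1])
E
```

```text
t 7.35 shear [-165.4 -158.6  115.4] z [ 0.491 -0.079 -0.867] x [-0.857  0.136 -0.498] F [-0.5  0.2 -0.3] open 0.01
q [ 0.88  1.   -0.95  2.49  2.36  0.88  1.11]
full [-0.06, 0.01, 0.0, -0.0, -0.001, -0.0] mm 18 deg 0
[-0.03, 0.005, 0.0, -0.0, -0.0, -0.0]
0.05
full [-0.089, 0.012, -0.033, -0.0, -0.001, -0.0] mm 29 deg 0
0.1
full [-0.12, 0.013, -0.065, -0.0, -0.001, -0.0] mm 41 deg 0
0.15
full [-0.152, 0.015, -0.096, -0.0, -0.001, -0.0] mm 54 deg 0
0.2
full [-0.185, 0.018, -0.124, -0.0, -0.001, -0.0] mm 67 deg 0
0.3
full [-0.257, 0.023, -0.177, -0.0, -0.001, -0.0] mm 94 deg 0
0.4
full [-0.333, 0.03, -0.222, -0.0, -0.001, -0.0] mm 120 deg 0
0.5
full [-0.413, 0.038, -0.259, -0.0, -0.001, -0.0] mm 147 deg 0
0.6
full [-0.496, 0.047, -0.288, -0.0, -0.001, -0.0] mm 173 deg 0
0.7
full [-0.581, 0.058, -0.309, -0.0, -0.001, -0.0] mm 198 deg 0
0.75
full [-0.625, 0.063, -0.316, -0.0, -0.001, -0.0] mm 211 deg 0
```

View pics/w3.png

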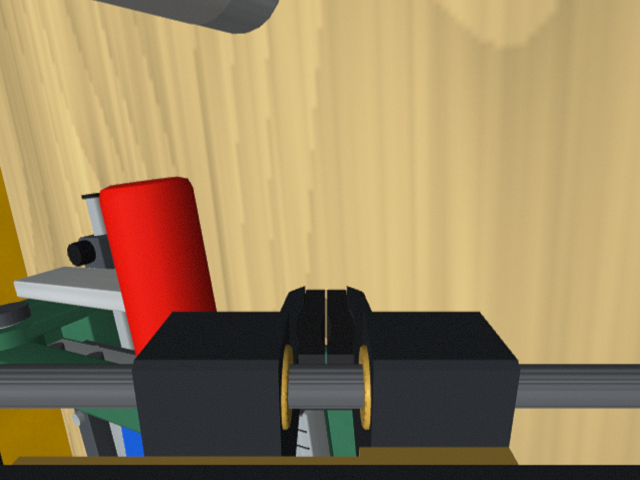

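View pics/s3.png

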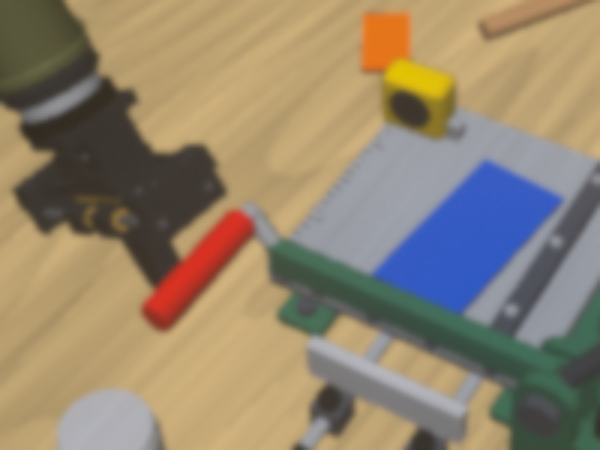

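Call:
play_rows(
  deltas=[
    [[1,-0.03,0.005,0,0,0,0],[1,-0.06,0.01,0,0,0,0],[1,-0.075,0.01,-0.017,0,0,0],[1,-0.09,0.012,-0.033,0,0,0],[1,-0.12,0.013,-0.065,0,0,0]],
  ],
)

```text
clock: 8.07
tool_pos: [0.4816, -0.169, 0.1508]
eef_rot: [0.036, 0.966, -0.01, 0.255]
contact_force: [-4.9, -1.7, -2.7]
opening: 0.006
```

```bash
python3 - <<'E'
from ik import *
where()
RT=Rw(60,-9,90)
for th in (.1,.15,.2,.25,.3,.35,.4,.5,.6):
    print(th);rows(s2w(tcp_for(th,60,31.5,ax=0)),RT,())
S=vision.snapshot("scene")[180:330,180:380];cv2.imwrite("pics/s4.png",cv2.resize(S,None,fx=3,fy=3)[:,:,::-1])
E
```

```text
t 8.07 shear [-147.  -158.4  150.8] z [ 0.488 -0.079 -0.869] x [-0.859  0.136 -0.494] F [-5.  -1.3 -2.7] open 0.01
0.1
full [-0.009, 0.003, 0.007, -0.001, -0.002, 0.0] mm 3 deg 0
0.15
full [-0.041, 0.005, -0.023, -0.001, -0.002, 0.0] mm 14 deg 0
0.2
full [-0.074, 0.007, -0.052, -0.001, -0.002, 0.0] mm 27 deg 0
0.25
full [-0.109, 0.01, -0.08, -0.001, -0.002, 0.0] mm 41 deg 0
0.3
full [-0.145, 0.013, -0.105, -0.001, -0.002, 0.0] mm 54 deg 0
0.35
full [-0.182, 0.016, -0.129, -0.001, -0.002, 0.0] mm 67 deg 0
0.4
full [-0.221, 0.02, -0.15, -0.001, -0.002, 0.0] mm 80 deg 0
0.5
full [-0.301, 0.028, -0.188, -0.001, -0.002, 0.0] mm 107 deg 0
0.6
full [-0.384, 0.037, -0.217, -0.001, -0.002, 0.0] mm 133 deg 0
```

View pics/s4.png

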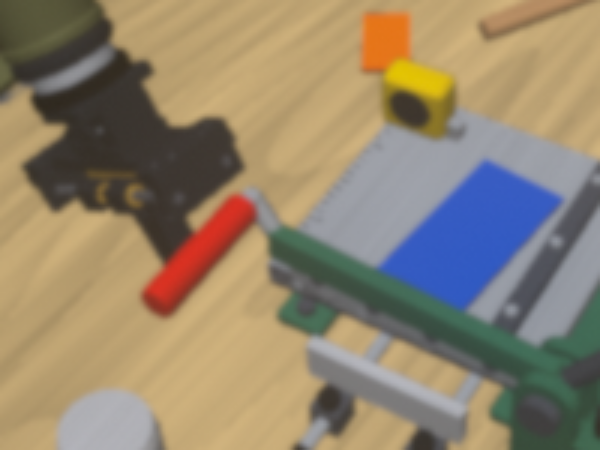

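Contact (about 6 N) and the arm is rising. Continue slowly along the arc.

Call:
play_rows(
  deltas=[
    [[1,-0.041,0.005,-0.023,0,0,0],[1,-0.074,0.007,-0.052,0,0,0],[1,-0.11,0.01,-0.08,0,0,0],[1,-0.145,0.013,-0.105,0,0,0],[1,-0.182,0.016,-0.129,0,0,0]],
  ],
)

```text
clock: 8.75
tool_pos: [0.5019, -0.1674, 0.2104]
eef_rot: [0.037, 0.968, -0.012, 0.25]
contact_force: [-23.8, -4.5, 5.9]
opening: 0.006
```

```bash
python3 - <<'E'
from ik import *
where();print(get_state()["q"].round(2))
RT=Rw(60,-9,90)
for th in (.4,.45,.5,.55,.6,.65,.7,.75):
    print(th);rows(s2w(tcp_for(th,60,31.5,ax=0)),RT,())
S=vision.snapshot("scene")[150:300,180:380];cv2.imwrite("pics/s5.png",cv2.resize(S,None,fx=3,fy=3)[:,:,::-1])
E
```

```text
t 8.75 shear [-126.7 -158.5  210.4] z [ 0.477 -0.081 -0.875] x [-0.864  0.138 -0.484] F [-24.1  -2.5   5.9] open 0.01
[ 0.83  0.7  -0.86  2.32  2.05  0.5   1.33]
0.4
full [-0.064, 0.01, -0.012, -0.002, -0.006, -0.0] mm 20 deg 1
0.45
full [-0.104, 0.013, -0.032, -0.002, -0.006, -0.0] mm 33 deg 1
0.5
full [-0.144, 0.017, -0.05, -0.002, -0.006, -0.0] mm 46 deg 1
0.55
full [-0.185, 0.022, -0.067, -0.002, -0.006, -0.0] mm 59 deg 1
0.6
full [-0.227, 0.027, -0.081, -0.002, -0.006, -0.0] mm 73 deg 1
0.65
full [-0.269, 0.031, -0.093, -0.002, -0.006, -0.0] mm 86 deg 1
0.7
full [-0.312, 0.037, -0.103, -0.002, -0.006, -0.0] mm 99 deg 1
0.75
full [-0.355, 0.042, -0.111, -0.002, -0.006, -0.0] mm 112 deg 1
```

View pics/s5.png

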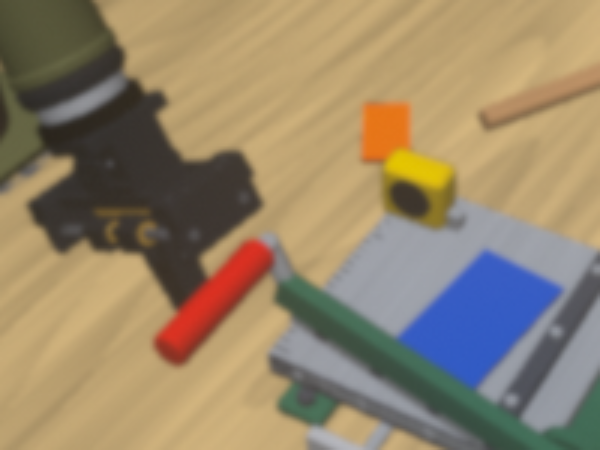

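```bash
python3 - <<'E'
from ik import *
where()
M={};U={}
for n in("scene","side","wrist"):
    M[n]=vision.camera_model(n);I=vision.snapshot(n)[:,:,::-1].copy();cv2.imwrite(f"pics/f_{n}.png",I)
    hsv=cv2.cvtColor(I,cv2.COLOR_BGR2HSV)
    rd=(cv2.inRange(hsv,(0,150,60),(6,255,255))|cv2.inRange(hsv,(174,150,60),(180,255,255)))
    if n=="scene":rd[:150]=0;rd[330:]=0;rd[:,400:]=0
    if n=="side":rd[:135]=0;rd[250:]=0;rd[:,:340]=0
    c=max(cv2.findContours(rd,0,cv2.CHAIN_APPROX_NONE)[0],key=cv2.contourArea);print(n,cv2.minAreaRect(c))
    U[n]=cv2.minAreaRect(c)[0]
g=tri([M["scene"],M["side"]],[U["scene"],U["side"]]);gs=w2s(g);print("grip",gs, "theta",np.arctan2(gs[2]-95,140-gs[0])-.17)
s=get_state();R=Ro.from_quat(s["eef_rot"]).as_matrix();print("in tool frame mm",(R.T@(g-s["tool_pos"])*1000).round(1))
I=cv2.imread("pics/f_side.png")[100:300,300:500];cv2.imwrite("pics/f_sidec.png",cv2.resize(I,None,fx=3,fy=3))
E
```

```text
t 8.8 shear [-123.7 -158.1  212.7] z [ 0.482 -0.082 -0.872] x [-0.862  0.135 -0.489] F [-9.1  0.3  3.5] open 0.01
scene ((251.75, 248.25001525878906), (12.727920532226562, 48.790367126464844), 45.0)
side ((379.1751403808594, 160.5955352783203), (11.891495704650879, 26.5762939453125), 28.610458374023438)
wrist ((224.87550354003906, 242.22537231445312), (152.6659698486328, 84.91041564941406), 80.86982727050781)
grip [ -94.7890878  -161.52010609  217.26028959] theta 0.3100889440457677
in tool frame mm [-24.8   0.4   9.3]
```

View pics/f_wrist.png

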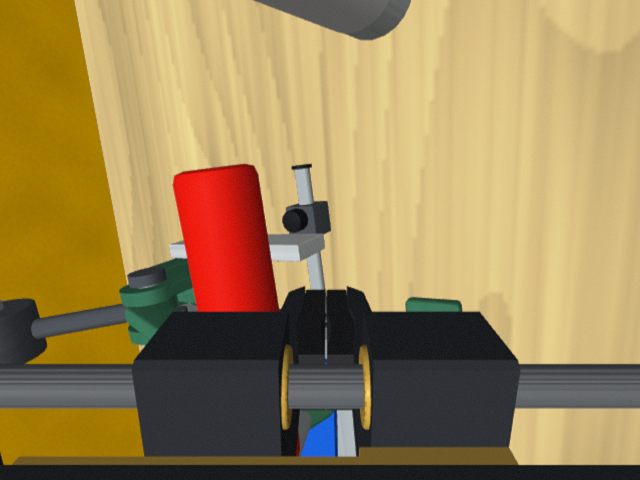

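View pics/f_sidec.png

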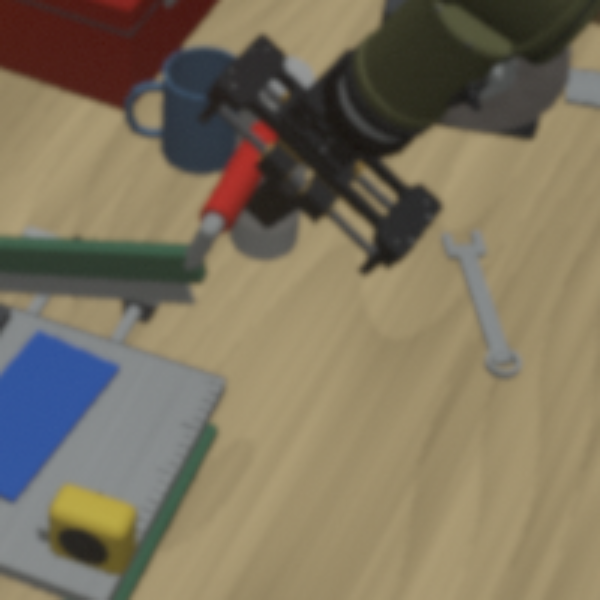

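```bash
python3 - <<'E'
from ik import *
where()
RT=Rw(60,-9,90)
for th,b in ((.3,34),(.33,31),(.37,30),(.41,30),(.45,30),(.5,30)):
    print(th);rows(s2w(tcp_for(th,60,b,ax=14)),RT,())
E
```

```text
t 8.95 shear [-120.7 -157.8  213.2] z [ 0.487 -0.081 -0.87 ] x [-0.859  0.134 -0.493] F [-9.3 -1.   2.4] open 0.01
0.3
full [0.041, 0.0, 0.08, -0.001, -0.002, 0.001] mm 27 deg 1
0.33
full [0.009, 0.004, 0.065, -0.001, -0.002, 0.001] mm 20 deg 1
0.37
full [-0.025, 0.007, 0.047, -0.001, -0.002, 0.001] mm 16 deg 1
0.41
full [-0.056, 0.009, 0.03, -0.001, -0.002, 0.001] mm 19 deg 1
0.45
full [-0.088, 0.012, 0.014, -0.001, -0.002, 0.001] mm 27 deg 1
0.5
full [-0.128, 0.016, -0.004, -0.001, -0.002, 0.001] mm 39 deg 1
```

Call:
play_rows(
  deltas=[
    [[1,0.025,0,0.03,0,0,0],[1,0.035,0,0.08,0,0,0],[1,0.01,0.004,0.067,0,0,0],[1,-0.025,0.007,0.047,0,0,0],[1,-0.056,0.009,0.03,0,0,0]],
  ],
)

```text
clock: 9.57
tool_pos: [0.5237, -0.165, 0.213]
eef_rot: [0.035, 0.967, -0.012, 0.253]
contact_force: [-9.1, -0.8, 1.6]
opening: 0.002
```

```bash
cat > g.py <<'E'
from ik import *
def grip():
    M={};U={}
    for n in("scene","side"):
        M[n]=vision.camera_model(n);I=vision.snapshot(n)[:,:,::-1].copy();cv2.imwrite(f"pics/f_{n}.png",I)
        hsv=cv2.cvtColor(I,cv2.COLOR_BGR2HSV)
        rd=(cv2.inRange(hsv,(0,150,60),(6,255,255))|cv2.inRange(hsv,(174,150,60),(180,255,255)))
        if n=="scene":rd[:100]=0;rd[330:]=0;rd[:,400:]=0
        if n=="side":
            rd[:60]=0;rd[250:]=0;rd[:,:300]=0
            rd[cv2.fillConvexPoly(np.zeros((480,640),np.uint8),np.array([(280,0),(410,0),(400,60),(345,135),(280,135)]),1)>0]=0
        c=max(cv2.findContours(rd,0,cv2.CHAIN_APPROX_NONE)[0],key=cv2.contourArea)
        U[n]=cv2.minAreaRect(c)[0]
    g=tri([M["scene"],M["side"]],[U["scene"],U["side"]]);gs=w2s(g);print("grip",gs.round(1), "theta",round(np.arctan2(gs[2]-95,140-gs[0])-.17,3))
    s=get_state();R=Ro.from_quat(s["eef_rot"]).as_matrix();print("in tool frame mm",(R.T@(g-s["tool_pos"])*1000).round(1))
E
python3 - <<'E'
from g import *
where();grip();where()
RT=Rw(60,-9,90)
for th in (.41,.45,.5,.55,.6,.65,.7,.75,.8):
    print(th);rows(s2w(tcp_for(th,60,28,ax=14)),RT,())
E
```

```text
t 9.57 shear [-104.8 -157.9  213. ] z [ 0.482 -0.081 -0.872] x [-0.862  0.134 -0.489] F [-9.1 -0.1  1.6] open 0.0
grip [ -82.3 -158.7  232.1] theta 0.383
in tool frame mm [-24.8   2.1  -5.4]
t 9.68 shear [-101.2 -158.   215.2] z [ 0.488 -0.082 -0.869] x [-0.859  0.132 -0.495] F [-4.   0.7  1.2] open 0.0
0.41
full [-0.004, 0.001, 0.004, -0.001, -0.002, 0.001] mm 2 deg 0
0.45
full [-0.035, 0.004, -0.012, -0.001, -0.002, 0.001] mm 11 deg 0
0.5
full [-0.076, 0.008, -0.03, -0.001, -0.002, 0.001] mm 24 deg 0
0.55
full [-0.117, 0.012, -0.045, -0.001, -0.002, 0.001] mm 38 deg 0
0.6
full [-0.159, 0.016, -0.059, -0.001, -0.002, 0.001] mm 51 deg 0
0.65
full [-0.201, 0.021, -0.07, -0.001, -0.002, 0.001] mm 64 deg 0
0.7
full [-0.244, 0.026, -0.08, -0.001, -0.002, 0.001] mm 78 deg 0
0.75
full [-0.288, 0.031, -0.087, -0.001, -0.002, 0.001] mm 91 deg 0
0.8
full [-0.332, 0.037, -0.092, -0.001, -0.002, 0.001] mm 104 deg 0
```

Call:
play_rows(
  deltas=[
    [[1,-0.035,0.004,-0.012,0,0,0],[1,-0.07,0.008,-0.028,0,0,0],[1,-0.105,0.011,-0.04,0,0,0],[1,-0.14,0.014,-0.053,0,0,0],[1,-0.17,0.018,-0.062,0,0,0]],
  ],
)

```text
clock: 10.3
tool_pos: [0.5632, -0.1616, 0.2575]
eef_rot: [0.034, 0.966, -0.012, 0.257]
contact_force: [-2.0, 0.1, -0.8]
opening: 0.003
```

```bash
python3 - <<'E'
from g import *
where();grip();where();print(get_state()["q"].round(2))
RT=Rw(60,-9,90)
for th in (.65,.7,.75,.8):
    print(th);rows(s2w(tcp_for(th,60,27,ax=14)),RT,())
E
```

```text
t 10.3 shear [ -65.1 -157.7  257.5] z [ 0.49  -0.082 -0.868] x [-0.858  0.131 -0.497] F [-2.   0.2 -0.8] open 0.0
grip [ -43.1 -158.6  278.6] theta 0.617
in tool frame mm [-28.3   1.9  -7.2]
t 10.4 shear [ -64.1 -157.4  258.2] z [ 0.492 -0.083 -0.867] x [-0.857  0.13  -0.499] F [ 0.9  0.4 -0.3] open 0.0
[ 0.66  0.59 -0.64  2.14  1.68  0.28  1.66]
0.65
full [-0.027, 0.001, -0.006, -0.001, -0.001, 0.002] mm 8 deg 0
0.7
full [-0.07, 0.006, -0.015, -0.001, -0.001, 0.002] mm 22 deg 0
0.75
full [-0.114, 0.011, -0.022, -0.001, -0.001, 0.002] mm 35 deg 0
0.8
full [-0.158, 0.016, -0.027, -0.001, -0.001, 0.002] mm 48 deg 0
```

Call:
play_rows(
  deltas=[
    [[1,-0.03,0.002,-0.006,0,0,0],[1,-0.055,0.004,-0.011,0,0,0],[1,-0.08,0.007,-0.016,0,0,0],[1,-0.105,0.01,-0.02,0,0,0],[1,-0.105,0.01,-0.02,0,0,0]],
  ],
)

```text
clock: 11.02
tool_pos: [0.589, -0.1594, 0.2794]
eef_rot: [0.033, 0.965, -0.012, 0.258]
contact_force: [0.3, -0.2, -0.9]
opening: 0.007
```

```bash
python3 - <<'E'
from g import *
where();grip();where();grip()
E
```

```text
t 11.03 shear [ -39.2 -157.7  279.4] z [ 0.493 -0.082 -0.866] x [-0.857  0.13  -0.499] F [ 0.3 -0.2 -0.9] open 0.01Traceback (most recent call last):
  File "<stdin>", line 2, in <module>
  File "g.py", line 12, in grip
    c=max(cv2.findContours(rd,0,cv2.CHAIN_APPROX_NONE)[0],key=cv2.contourArea)
ValueError: max() iterable argument is empty
```

```bash
python3 - <<'E'
from h import *
cv2.imwrite("pics/s6.png",vision.snapshot("scene")[:,:,::-1]);cv2.imwrite("pics/d6.png",vision.snapshot("side")[:,:,::-1])
E
```

```text
(no output)
```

View pics/s6.png

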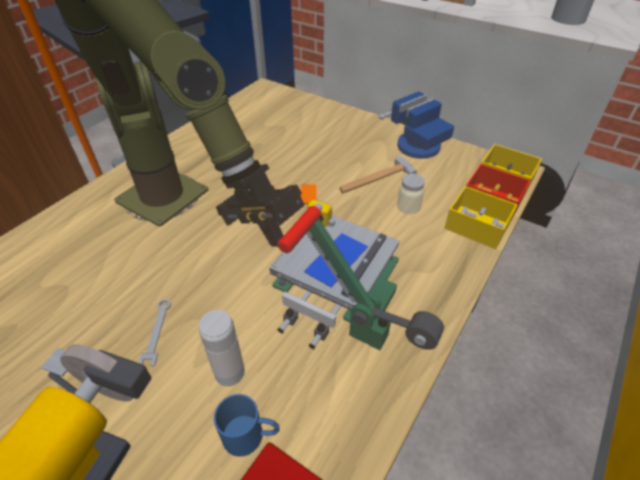

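View pics/d6.png

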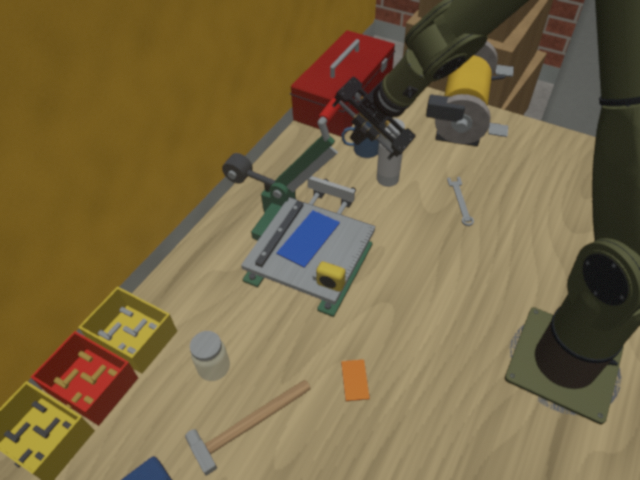

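```bash
python3 - <<'E'
from ik import *
where()
ms=vision.camera_model("scene");print([ (t,proj(ms,s2w(grip_at(t))).round()) for t in (.7,.8,.9,.95)])
RT=Rw(60,-9,90)
rows(s2w([-190,-150,290]),RT,())
rows(s2w([-190,-150,290]),Rw(75,0,120),())
q=get_state()["q"]
x=q
for p,R in (((-150,-157,285),Rw(60,-9,90)),((-190,-100,250),Rw(75,0,130)),((-120,0,200),Rw(85,0,180)),((-70,0,130),Rw(85,0,180)),((-70,0,96.5),Rw(85,0,180)),((-20,0,96.5),Rw(85,0,180)),((-100,0,180),Rw(85,0,180)),((0,120,160),Rw(90,0,90)),((30,120,96.5),Rw(90,0,90)),((30,14,96.5),Rw(90,0,90))):
    x=sim(x,s2w(p),R,0,80);a,B=fk(x);print(p,x.round(2),round(1000*np.linalg.norm(a-s2w(p)),1),np.degrees(np.linalg.norm(Ro.from_matrix(R.T@B).as_rotvec())).round(1))
E
```

```text
t 11.22 shear [ -40.1 -158.   278.7] z [ 0.491 -0.082 -0.867] x [-0.858  0.13  -0.498] F [-0.1  0.3 -0.1] open 0.01
[(0.7, array([275., 231.])), (0.8, array([284., 228.])), (0.9, array([294., 227.])), (0.95, array([300., 227.]))]
full [0.413, -0.051, -0.28, -0.001, -0.001, 0.002] mm 151 deg 0
full [0.413, -0.051, -0.28, 0.001, 0.085, 0.121] mm 151 deg 27
(-150, -157, 285) [ 0.82  0.46 -0.72  2.3   1.82  0.23  1.53] 0.0 0.0
(-190, -100, 250) [ 0.71  0.49 -0.74  2.27  0.93  0.36  1.74] 0.0 0.0
(-120, 0, 200) [ 0.23  0.62 -0.49  2.08  0.63  0.49  0.94] 0.0 0.0
(-70, 0, 130) [ 0.16  0.78 -0.39  1.99  0.72  0.42  0.88] 0.0 0.0
(-70, 0, 96.5) [ 0.11  0.83 -0.31  2.    0.77  0.33  0.83] 0.0 0.0
(-20, 0, 96.5) [ 0.15  0.88 -0.39  1.85  0.72  0.46  0.91] 0.0 0.0
(-100, 0, 180) [ 0.21  0.67 -0.46  2.04  0.66  0.48  0.92] 0.0 0.0
(0, 120, 160) [ 0.19  0.95 -0.9   1.66  0.87  0.98  2.2 ] 0.0 0.0
(30, 120, 96.5) [ 0.16  1.06 -0.85  1.59  0.94  0.94  2.2 ] 0.0 0.0
(30, 14, 96.5) [ 0.33  1.06 -0.85  1.6   0.94  0.94  2.36] 0.0 0.0
```

```bash
python3 - <<'E'
from ik import *
rows(s2w([-170,-157,285]),Rw(60,-9,90),(.2,.5,.8,1))
E
```

```text
full [0.361, -0.063, -0.231, -0.001, -0.001, 0.002] mm 130 deg 0
[0.072, -0.013, -0.046, -0.0, -0.0, 0.0]
[0.181, -0.032, -0.116, -0.001, -0.0, 0.001]
[0.289, -0.051, -0.185, -0.001, -0.001, 0.001]
[0.361, -0.063, -0.231, -0.001, -0.001, 0.002]
```

Call:
play_rows(
  deltas=[
    [[1,0.072,-0.013,-0.046,0,0,0],[1,0.18,-0.032,-0.116,0,0,0],[1,0.29,-0.051,-0.185,0,0,0],[1,0.36,-0.063,-0.23,0,0,0]],
  ],
)

```text
clock: 11.72
tool_pos: [0.4569, -0.1695, 0.2846]
eef_rot: [0.033, 0.966, -0.013, 0.257]
contact_force: [-0.2, 0.4, 0.2]
opening: 0.003
```

```bash
python3 - <<'E'
from ik import *
where();log()
rows(s2w([-190,-100,250]),Rw(75,0,130),(.25,.5,.75,1))
E
```

```text
t 11.72 shear [-171.7 -156.8  284.6] z [ 0.49  -0.083 -0.868] x [-0.858  0.129 -0.496] F [-0.1  0.4  0.2] open 0.0
q [ 0.85  0.44 -0.73  2.35  1.92  0.23  1.45]
full [0.134, 0.179, 0.054, 0.008, 0.085, 0.176] mm 69 deg 35
[0.034, 0.045, 0.014, 0.002, 0.021, 0.044]
[0.067, 0.089, 0.027, 0.004, 0.042, 0.088]
[0.101, 0.134, 0.041, 0.006, 0.064, 0.132]
[0.134, 0.179, 0.054, 0.008, 0.085, 0.176]
```

Call:
play_rows(
  deltas=[
    [[1,0.034,0.045,0.014,0.002,0.021,0.044],[1,0.067,0.09,0.027,0.004,0.042,0.088],[1,0.1,0.134,0.041,0.006,0.064,0.132],[0.5,0.134,0.179,0.054,0.008,0.085,0.176],[0,0.134,0.179,0.054,0.008,0.085,0.176]],
  ],
)

```text
clock: 12.35
tool_pos: [0.4336, -0.1128, 0.2497]
eef_rot: [0.299, 0.945, 0.051, 0.119]
contact_force: [0.1, -0.4, -0.3]
opening: 0.208
```

```bash
python3 - <<'E'
from ik import *
where();log()
rows(s2w([-120,0,200]),Rw(85,0,180),(.2,.4,.6,.8))
E
```

```text
t 12.35 shear [-190.2  -98.4  249.7] z [ 0.257  0.003 -0.966] x [-0.741  0.642 -0.195] F [ 0.  -0.4 -0.3] open 0.21
q [ 0.65  0.47 -0.66  2.28  0.85  0.32  1.82]
full [0.069, 0.369, 0.221, 0.052, 0.023, 0.277] mm 131 deg 51
[0.014, 0.074, 0.044, 0.01, 0.005, 0.055]
[0.028, 0.147, 0.089, 0.021, 0.009, 0.111]
[0.042, 0.221, 0.133, 0.031, 0.014, 0.166]
[0.056, 0.295, 0.177, 0.042, 0.018, 0.222]
```

Gripper to about 70 mm (command −0.6) here for a two-point push.

Call:
play_rows(
  deltas=[
    [[-0.6,0.014,0.074,0.044,0.01,0.005,0.055],[-0.6,0.028,0.147,0.089,0.021,0.009,0.111],[-0.6,0.042,0.221,0.133,0.031,0.014,0.166],[-0.6,0.056,0.295,0.177,0.042,0.018,0.222],[-0.6,0.069,0.369,0.221,0.052,0.023,0.277]],
  ],
)

```text
clock: 12.98
tool_pos: [0.4957, -0.0081, 0.1997]
eef_rot: [0.678, 0.734, 0.031, 0.029]
contact_force: [-0.8, -1.2, -0.3]
opening: 0.777
```

```bash
python3 - <<'E'
from ik import *
where();log()
m=vision.camera_model("wrist")
I=vision.snapshot("wrist")[:,:,::-1];cv2.imwrite("pics/w7.png",I)
hsv=cv2.cvtColor(I,cv2.COLOR_BGR2HSV);b=cv2.inRange(hsv,(105,150,80),(125,255,255))
c=max(cv2.findContours(b,0,cv2.CHAIN_APPROX_NONE)[0],key=cv2.contourArea)
q=cv2.approxPolyDP(c,6,True)[:,0];print([(p.tolist(),w2s(onz(m,p,.081)).round(1).tolist()) for p in q])
rows(s2w([-75,0,125]),Rw(85,0,180),())
rows(s2w([-75,0,97]),Rw(85,0,180),())
E
```

```text
t 12.97 shear [-119.6    0.9  199.7] z [ 0.086 -0.001 -0.996] x [ 0.003  1.    -0.   ] F [-0.9 -1.1 -0.3] open 0.78
q [ 0.17  0.61 -0.39  2.08  0.53  0.46  1.04]
[([228, 428], [41.7, -71.8, 81.0]), ([435, 448], [62.2, 84.5, 81.0]), ([447, 410], [25.3, 89.9, 81.0]), ([229, 409], [23.7, -69.4, 81.0])]
full [-0.015, 0.117, 0.259, 0.0, -0.001, -0.002] mm 85 deg 0
full [-0.015, 0.108, 0.352, 0.0, -0.001, -0.002] mm 110 deg 0
```

View pics/w7.png

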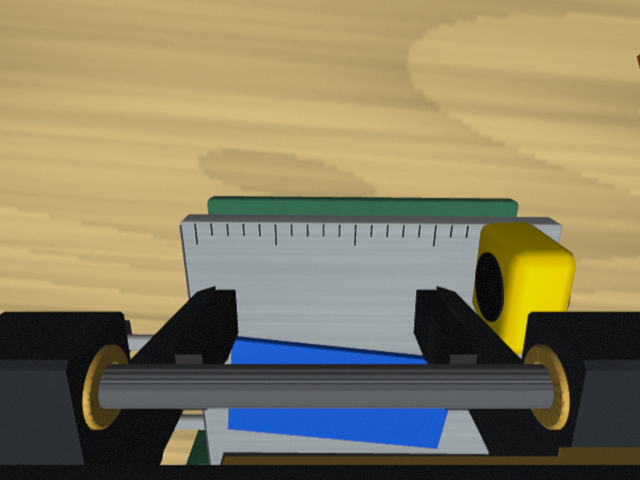

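```bash
python3 - <<'E'
from h import *
m=vision.camera_model("wrist")
for n,u,z in (("FR",(182,222),.075),("FL",(560,222),.075),("near1",(236,338),.081),("near2",(420,356),.081),("tape topL",(483,226),.133),("tape top R",(574,265),.133),("tape bR",(528,345),.133)):
    print(n,w2s(onz(m,u,z)).round(1))
E
```

```text
FR [-115.7  -83.2   75. ]
FL [-114.   151.5   75. ]
near1 [-34.7 -55.4  81. ]
near2 [-18.9  70.3  81. ]
tape topL [-132.4   80.4  133. ]
tape top R [-111.6  128.1  133. ]
tape bR [-64.7 113.3 133. ]
```

```bash
python3 - <<'E'
from ik import *
rows(s2w([-75,-14,125]),Rw(88,0,180),())
rows(s2w([-72,-14,96.5]),Rw(88,0,180),())
E
```

```text
full [-0.061, 0.117, 0.259, 0.017, -0.001, -0.002] mm 87 deg 3
full [-0.062, 0.118, 0.354, 0.017, -0.001, -0.002] mm 114 deg 3
```

Call:
play_rows(
  deltas=[
    [[-0.6,-0.03,0.06,0.13,0.008,0,0],[-0.6,-0.06,0.117,0.259,0.017,0,0],[-0.6,-0.06,0.117,0.31,0.017,0,0],[-0.6,-0.061,0.118,0.352,0.017,0,0],[-0.6,-0.061,0.118,0.352,0.017,0,0]],
  ],
)

```text
clock: 13.65
tool_pos: [0.5431, -0.0185, 0.0971]
eef_rot: [0.678, 0.734, 0.014, 0.01]
contact_force: [-0.6, -0.1, -0.2]
opening: 0.803
```

```bash
python3 - <<'E'
from ik import *
where()
for x in(-45,-30,-22,-16):rows(s2w([x,-14,96.3]),Rw(88,0,180),())
cv2.imwrite("pics/w8.png",vision.snapshot("wrist")[:,:,::-1])
E
```

```text
t 13.65 shear [-73.3 -13.5  97.1] z [ 0.034  0.004 -0.999] x [0.004 1.    0.004] F [-0.6 -0.1 -0.2] open 0.8
full [-0.001, 0.094, 0.006, -0.0, -0.001, -0.001] mm 28 deg 0
full [-0.001, 0.144, 0.007, -0.0, -0.001, -0.001] mm 43 deg 0
full [-0.001, 0.171, 0.008, -0.0, -0.001, -0.001] mm 51 deg 0
full [-0.001, 0.191, 0.009, -0.0, -0.001, -0.001] mm 57 deg 0
```

View pics/w8.png

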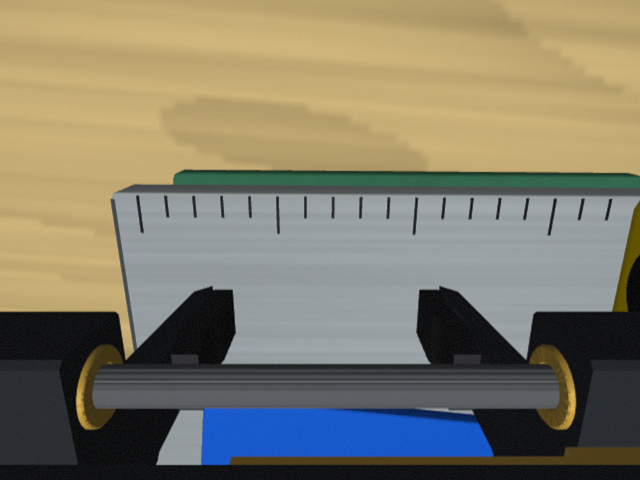

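Call:
play_rows(
  deltas=[
    [[-0.6,0,0.05,0.005,0,0,0],[-0.6,0,0.08,0.006,0,0,0],[-0.6,0,0.105,0.006,0,0,0],[-0.6,0,0.125,0.007,0,0,0],[-0.6,0,0.144,0.007,0,0,0]],
  ],
)

```text
clock: 14.32
tool_pos: [0.5867, -0.0153, 0.0971]
eef_rot: [0.679, 0.734, 0.014, 0.01]
contact_force: [-0.4, -0.2, -0.7]
opening: 0.802
```

```bash
python3 - <<'E'
from ik import *
where()
for x in(-26,-22,-18,-14):rows(s2w([x,-14,96.3]),Rw(88,0,180),())
for n in("scene","side"):
    I=vision.snapshot(n)[:,:,::-1]
    I=I[190:320,240:420] if n=="scene" else I[170:300,220:400];cv2.imwrite(f"pics/{n}9.png",cv2.resize(I,None,fx=4,fy=4))
E
```

```text
t 14.32 shear [-29.6 -13.9  97.1] z [ 0.034  0.004 -0.999] x [0.004 1.    0.004] F [-0.4 -0.1 -0.7] open 0.8
full [-0.0, 0.012, 0.003, -0.0, -0.001, -0.001] mm 4 deg 0
full [-0.0, 0.025, 0.003, -0.0, -0.001, -0.001] mm 8 deg 0
full [-0.0, 0.039, 0.004, -0.0, -0.001, -0.001] mm 12 deg 0
full [-0.0, 0.052, 0.004, -0.0, -0.001, -0.001] mm 16 deg 0
```

View pics/scene9.png

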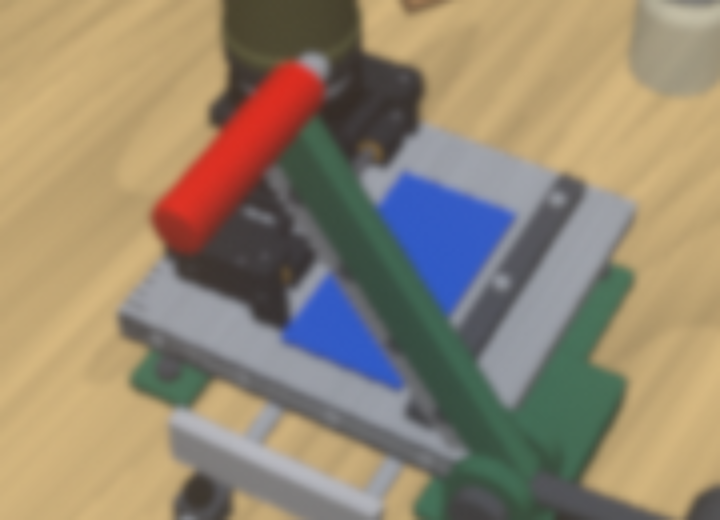

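View pics/side9.png

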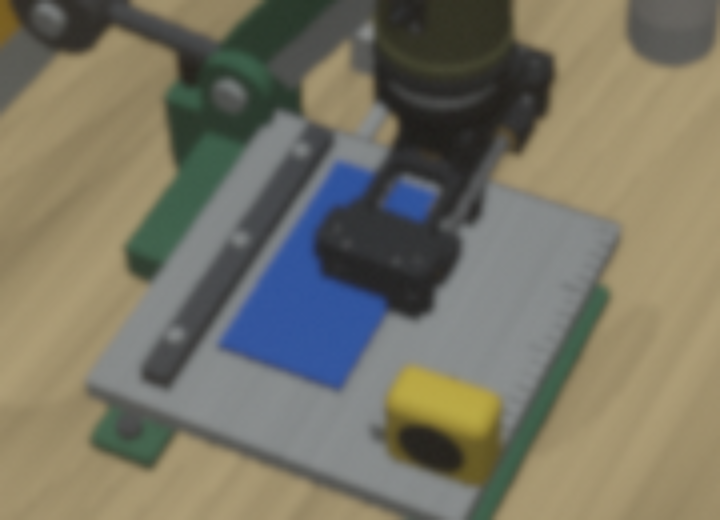

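Call:
play_rows(
  deltas=[
    [[-0.6,0,0.013,0.003,0,0,0],[-0.6,0,0.026,0.003,0,0,0],[-0.6,0,0.038,0.003,0,0,0]],
  ],
)

```text
clock: 14.8
tool_pos: [0.5973, -0.0138, 0.0962]
eef_rot: [0.679, 0.734, 0.013, 0.009]
contact_force: [-8.6, 0.5, 5.4]
opening: 0.8
```

Call:
play_rows(
  deltas=[
    [[-0.6,0,0.008,0,0,0,0],[-0.6,0,0.016,0,0,0,0]],
  ],
)

```text
clock: 15.05
tool_pos: [0.5976, -0.0138, 0.0959]
eef_rot: [0.679, 0.734, 0.009, 0.006]
contact_force: [-14.1, 0.7, 11.2]
opening: 0.798
```

```bash
cat > look.py <<'E'
import sys
from h import *
where()
for n in("scene","side"):
    I=vision.snapshot(n)[:,:,::-1]
    I=I[190:320,240:420] if n=="scene" else I[170:300,220:400];cv2.imwrite(f"pics/{n}{sys.argv[1]}.png",cv2.resize(I,None,fx=4,fy=4))
E
python3 look.py 10
```

```text
t 15.05 shear [-18.6 -13.3  95.9] z [ 0.022  0.003 -1.   ] x [0.004 1.    0.003] F [-14.    1.8  11.2] open 0.8
```

View pics/side10.png

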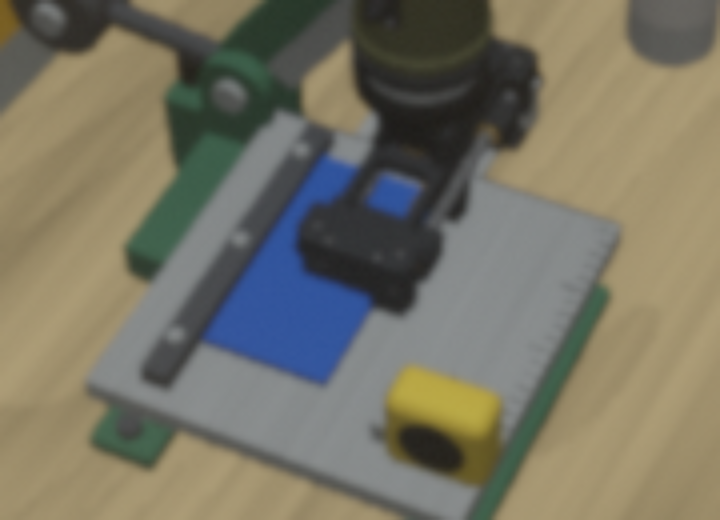

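Call:
play_rows(
  deltas=[
    [[-0.6,0,-0.03,-0.01,0,0,0],[-0.6,0,-0.08,-0.02,0,0,0],[-0.6,0,-0.13,-0.1,0,0,0],[0,0,-0.16,-0.25,0,0,0],[0.4,0,-0.16,-0.4,0,0,0]],
  ],
)

```text
clock: 15.78
tool_pos: [0.5466, -0.0183, 0.2161]
eef_rot: [0.678, 0.735, 0.009, 0.006]
contact_force: [0.8, -0.1, -0.7]
opening: 0.597
```

```bash
python3 - <<'E'
from ik import *
where();log()
ms=vision.camera_model("side")
I=vision.snapshot("side")[:,:,::-1]
hsv=cv2.cvtColor(I,cv2.COLOR_BGR2HSV);b=cv2.inRange(hsv,(105,150,80),(125,255,255));b[:,:250]=0;b[:160]=0;b[330:]=0;b[:,380:]=0
c=max(cv2.findContours(b,0,cv2.CHAIN_APPROX_NONE)[0],key=cv2.contourArea)
q=cv2.approxPolyDP(c,4,True)[:,0];print([(p.tolist(),w2s(onz(ms,p,.081)).round(1).tolist()) for p in q])
cv2.imwrite("pics/side11.png",cv2.resize(I[170:300,220:400],None,fx=4,fy=4))
rows(s2w([30,125,210]),Rw(90,0,90),())
q=get_state()["q"];x=q
for p in((-20,60,215),(30,122,200),(30,122,96.5),(30,14,96.5)):
    x=sim(x,s2w(p),Rw(90,0,90),0,80);a,B=fk(x);print(p,x.round(2),np.linalg.norm(a-s2w(p)).round(4))
E
```

```text
t 15.78 shear [-69.8 -13.5 216.1] z [ 0.022  0.003 -1.   ] x [0.004 1.    0.003] F [ 0.8 -0.1 -0.7] open 0.6
q [ 0.24  0.67 -0.47  1.86  0.45  0.7   1.16]
[([302, 210], [63.9, -59.0, 81.0]), ([272, 252], [69.7, 89.4, 81.0]), ([299, 264], [-3.7, 95.6, 81.0]), ([327, 220], [-6.9, -53.6, 81.0])]
full [0.462, 0.318, 0.051, 0.009, 0.007, -0.501] mm 169 deg 90
(-20, 60, 215) [ 0.3   0.83 -0.89  1.69  0.75  0.99  2.36] 0.0
(30, 122, 200) [ 0.16  0.91 -0.86  1.53  0.76  1.06  2.33] 0.0
(30, 122, 96.5) [ 0.13  1.04 -0.78  1.59  0.88  0.9   2.24] 0.0
(30, 14, 96.5) [ 0.3   1.03 -0.79  1.6   0.89  0.9   2.4 ] 0.0
```

View pics/side11.png

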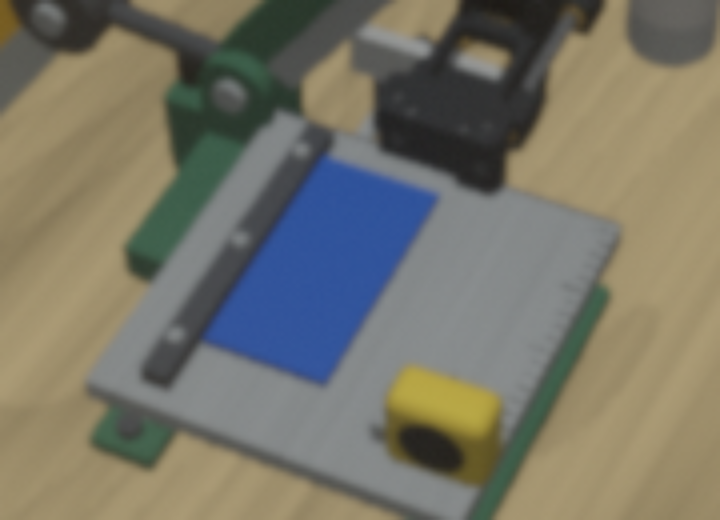

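Call:
play_rows(
  deltas=[
    [[0.6,0.06,0.04,0,0,0,-0.055],[0.6,0.13,0.08,0,0,0,-0.11],[0.6,0.2,0.12,0.01,0.002,0.002,-0.165],[0.6,0.26,0.17,0.02,0.004,0.003,-0.22],[0.6,0.32,0.21,0.03,0.006,0.005,-0.275]],
  ],
)

```text
clock: 16.45
tool_pos: [0.6065, 0.0837, 0.2151]
eef_rot: [0.306, 0.952, 0.006, 0.003]
contact_force: [0.6, 0.5, 0.0]
opening: 0.199
```

```bash
python3 - <<'E'
from ik import *
where();log()
rows(s2w([28,124,200]),Rw(90,0,90),(.2,.4,.6,.8))
E
```

```text
t 16.45 shear [ -1.6  83.2 215.1] z [ 0.011  0.009 -1.   ] x [-0.761  0.649 -0.002] F [0.6 0.4 0. ] open 0.2
q [ 0.17  0.8  -0.71  1.64  0.62  0.92  1.76]
full [0.013, 0.167, 0.053, 0.004, 0.002, -0.225] mm 53 deg 40
[0.003, 0.033, 0.011, 0.001, 0.0, -0.045]
[0.005, 0.067, 0.021, 0.002, 0.001, -0.09]
[0.008, 0.1, 0.032, 0.002, 0.001, -0.135]
[0.011, 0.133, 0.042, 0.003, 0.002, -0.18]
```

Call:
play_rows(
  deltas=[
    [[0.6,0.003,0.033,0.011,0.001,0,-0.045],[0.6,0.005,0.067,0.021,0.002,0.001,-0.09],[0.6,0.008,0.1,0.032,0.002,0.001,-0.135],[0.6,0.011,0.133,0.042,0.003,0.002,-0.18],[0.6,0.013,0.167,0.053,0.004,0.002,-0.225]],
  ],
)

```text
clock: 17.08
tool_pos: [0.6335, 0.1271, 0.1998]
eef_rot: [-0.044, 0.999, 0.0, 0.001]
contact_force: [0.6, 0.1, -0.2]
opening: 0.2
```

```bash
python3 - <<'E'
from ik import *
where();log()
rows(s2w([28,124,130]),Rw(90,0,90),())
rows(s2w([28,124,96.5]),Rw(90,0,90),())
I=vision.snapshot("wrist")[:,:,::-1];cv2.imwrite("pics/w12.png",I)
E
```

```text
t 17.07 shear [ 28.9 124.1 199.8] z [ 0.003  0.    -1.   ] x [-1.    -0.005 -0.003] F [ 0.6  0.  -0.2] open 0.2
q [ 0.16  0.91 -0.86  1.54  0.76  1.05  2.33]
full [0.004, -0.0, 0.233, 0.0, 0.001, 0.002] mm 70 deg 0
full [0.004, -0.0, 0.344, 0.0, 0.001, 0.002] mm 103 deg 0
```

View pics/w12.png

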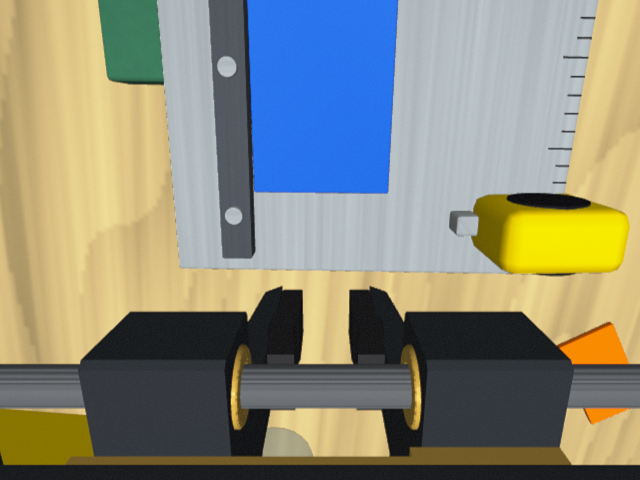

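Call:
play_rows(
  deltas=[
    [[0.6,0.004,0,0.12,0,0,0.001],[0.6,0.004,0,0.233,0,0,0.002],[0.6,0.004,0,0.3,0,0,0.002],[0.6,0.004,0,0.342,0,0,0.002],[0.6,0.004,0,0.342,0,0,0.002]],
  ],
)

```text
clock: 17.75
tool_pos: [0.6328, 0.1287, 0.0964]
eef_rot: [-0.043, 0.999, 0.001, 0.001]
contact_force: [-0.2, -0.3, -0.5]
opening: 0.199
```

```bash
python3 - <<'E'
from ik import *
where();log()
for y in (105,80,50,25,18,14,10,5):rows(s2w([28,y,96.5]),Rw(90,0,90),())
E
```

```text
t 17.75 shear [ 28.3 125.8  96.4] z [ 0.002  0.002 -1.   ] x [-1.    -0.004 -0.002] F [-0.3 -0.2 -0.5] open 0.2
q [ 0.12  1.03 -0.78  1.6   0.88  0.89  2.23]
full [0.001, -0.069, -0.0, 0.001, 0.001, 0.001] mm 21 deg 0
full [0.002, -0.153, -0.0, 0.001, 0.001, 0.001] mm 46 deg 0
full [0.002, -0.253, -0.001, 0.001, 0.001, 0.001] mm 76 deg 0
full [0.002, -0.336, -0.001, 0.001, 0.001, 0.001] mm 101 deg 0
full [0.002, -0.359, -0.001, 0.001, 0.001, 0.001] mm 108 deg 0
full [0.002, -0.373, -0.001, 0.001, 0.001, 0.001] mm 112 deg 0
full [0.003, -0.386, -0.001, 0.001, 0.001, 0.001] mm 116 deg 0
full [0.003, -0.403, -0.001, 0.001, 0.001, 0.001] mm 121 deg 0
```

Push in −y (tool −y), at about 70 mm/s.

Call:
play_rows(
  deltas=[
    [[0.6,0.001,-0.03,0,0,0,0],[0.6,0.001,-0.06,0,0,0,0],[0.6,0.001,-0.09,0,0,0,0],[0.6,0.002,-0.12,0,0,0,0],[0.6,0.002,-0.15,0,0,0,0]],
  ],
)

```text
clock: 18.38
tool_pos: [0.6362, 0.084, 0.0969]
eef_rot: [-0.043, 0.999, 0.002, 0.001]
contact_force: [-0.3, 1.9, 2.5]
opening: 0.201
```

```bash
python3 look.py 13
```

```text
t 18.38 shear [28.1 81.  96.9] z [ 0.003  0.003 -1.   ] x [-1.    -0.004 -0.003] F [-0.2  1.9  2.5] open 0.2
```

View pics/side13.png

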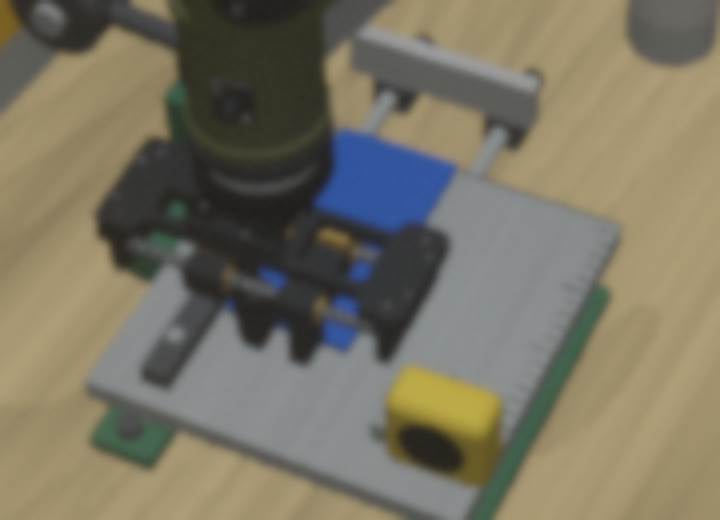

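Call:
play_rows(
  deltas=[
    [[0.6,0,-0.03,-0.001,0,0,0],[0.6,0,-0.065,-0.001,0,0,0],[0.6,0,-0.1,-0.001,0,0,0],[0.6,0,-0.135,-0.001,0,0,0],[0.6,0,-0.165,-0.001,0,0,0]],
  ],
)

```text
clock: 19.1
tool_pos: [0.6406, 0.0315, 0.0964]
eef_rot: [-0.042, 0.999, -0.0, 0.001]
contact_force: [0.4, 1.3, -0.1]
opening: 0.199
```

```bash
python3 look.py 14
```

```text
t 19.1 shear [28.  28.2 96.4] z [ 0.002 -0.    -1.   ] x [-1.    -0.001 -0.002] F [ 0.6  1.3 -0.1] open 0.2
```

View pics/side14.png

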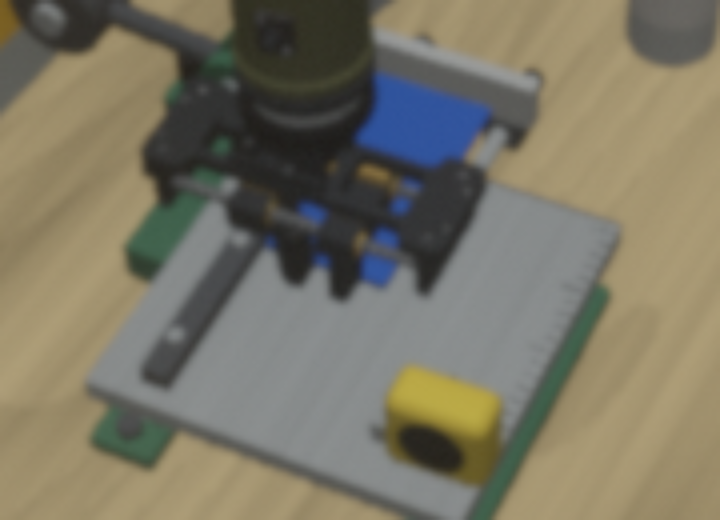

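View pics/scene14.png

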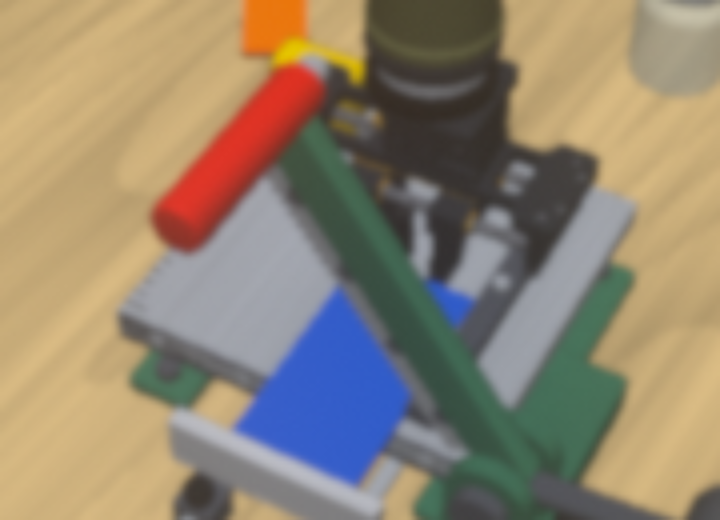

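Call:
play_rows(
  deltas=[
    [[0.6,0,-0.012,0,0,0,0],[0.6,0,-0.024,0,0,0,0],[0.6,0,-0.034,0,0,0,0]],
  ],
)

```text
clock: 19.58
tool_pos: [0.6414, 0.0232, 0.0966]
eef_rot: [-0.042, 0.999, 0.002, 0.001]
contact_force: [-1.4, 8.2, -0.6]
opening: 0.198
```

Call:
play_rows(
  deltas=[
    [[0.6,0,-0.01,0,0,0,0],[0.6,0,-0.018,0,0,0,0]],
  ],
)

```text
clock: 19.82
tool_pos: [0.6414, 0.0229, 0.0971]
eef_rot: [-0.044, 0.999, 0.006, 0.002]
contact_force: [-1.4, 10.8, -1.6]
opening: 0.195
```

```bash
python3 look.py 15
```

```text
t 19.82 shear [28.2 19.6 97.1] z [ 0.004  0.012 -1.   ] x [-1.    -0.005 -0.004] F [-0.5 10.9 -1.6] open 0.2
```

View pics/scene15.png

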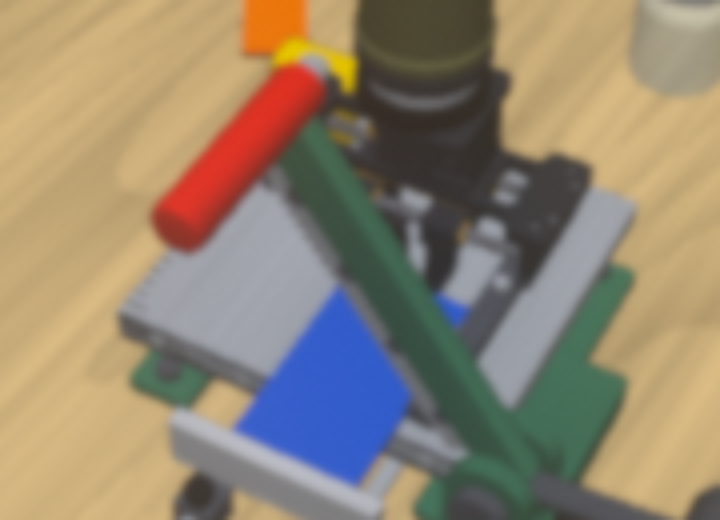

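View pics/side15.png

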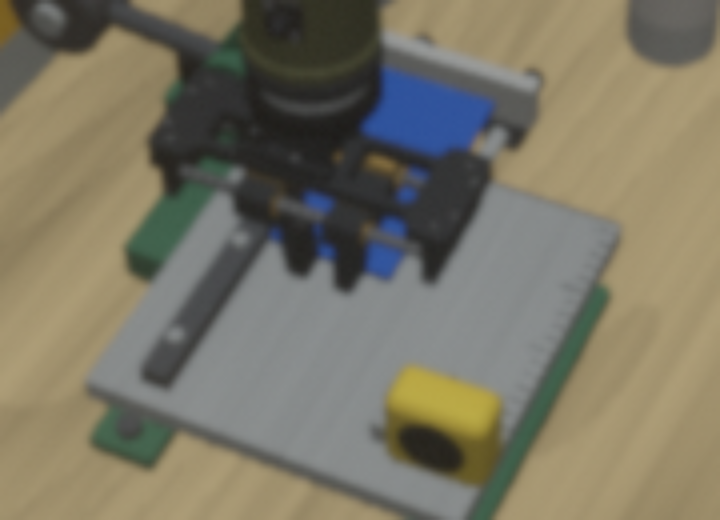

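Call:
play_rows(
  deltas=[
    [[0.6,0,0.03,0,0,0,0],[0.6,0,0.09,0,0,0,0],[0.6,0,0.15,-0.05,0,0,0],[0.6,0,0.2,-0.2,0,0,0],[0.6,0,0.2,-0.38,0,0,0]],
  ],
)

```text
clock: 20.55
tool_pos: [0.635, 0.0845, 0.2137]
eef_rot: [-0.046, 0.999, 0.007, 0.001]
contact_force: [0.9, -0.2, 0.6]
opening: 0.202
```

```bash
python3 look.py 16;python3 - <<'E'
from h import *
cv2.imwrite("pics/w16.png",vision.snapshot("wrist")[:,:,::-1])
E
```

```text
t 20.55 shear [ 26.8  81.5 213.7] z [ 0.003  0.013 -1.   ] x [-1.    -0.009 -0.003] F [ 0.9 -0.3  0.6] open 0.2
```

View pics/w16.png

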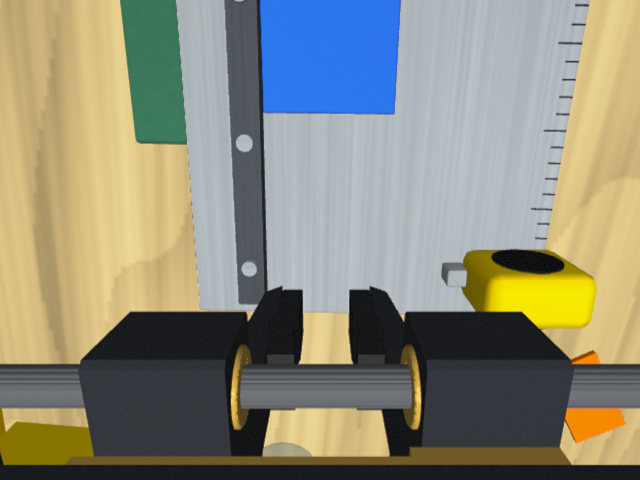

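View pics/side16.png

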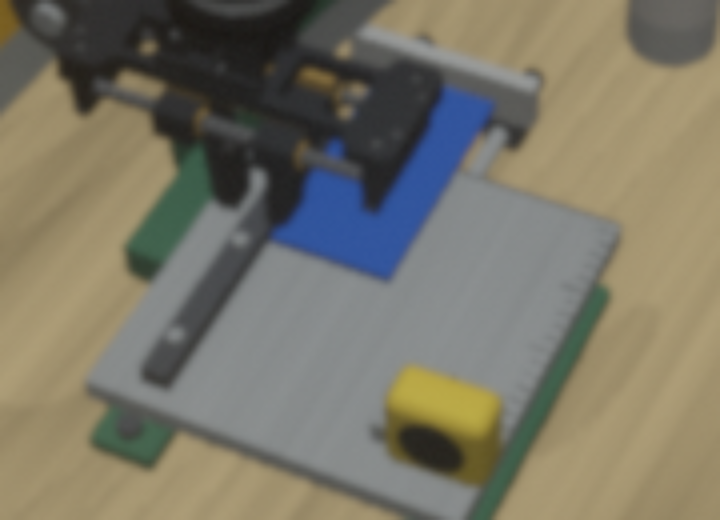

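```bash
python3 - <<'E'
from h import *
m=vision.camera_model("wrist");I=cv2.imread("pics/w16.png")
hsv=cv2.cvtColor(I,cv2.COLOR_BGR2HSV);b=cv2.inRange(hsv,(100,150,80),(125,255,255))
def line(rows_,fn,z):
    P=np.array([w2s(onz(m,(fn(v),v),z))[:2] for v in rows_]);k=np.polyfit(P[:,1],P[:,0],1);return k,P
R=range(5,105,5)
k,_=line(R,lambda v:np.where(b[v])[0].max()+.5,.081);print("near edge slope,x0",k)
k,_=line(R,lambda v:np.where(b[v])[0].min()-.5,.081);print("far edge slope,x0",k)
g=cv2.cvtColor(I,cv2.COLOR_BGR2GRAY)
# fence front top edge below the sheet: strongest rise dark->bright right of col 240
def f(v):
    d=np.diff(g[v,235:290].astype(int));return 235+d.argmax()+.5
k,P=line(range(130,280,8),f,.075);print("fence foot slope,x0",k,[round(f(v)) for v in range(130,280,16)])
C=range(275,385,10)
P=np.array([w2s(onz(m,(c,np.where(b[:150,c])[0].max()+.5),.081))[:2] for c in C]);print("left end",np.polyfit(P[:,0],P[:,1],1))
cv2.imwrite("pics/w16z.png",cv2.resize(I[0:150,200:420],None,fx=3.6,fy=3.6,interpolation=cv2.INTER_NEAREST))
E
```

```text
near edge slope,x0 [ 5.69505066e-03 -9.60276281e+00]
far edge slope,x0 [6.41717618e-03 6.90660148e+01]
fence foot slope,x0 [1.36259407e-02 6.97923871e+01] [264, 264, 264, 264, 264, 266, 266, 266, 266, 266]
left end [-2.92659466e-03  8.63923915e+00]
```

View pics/w16z.png

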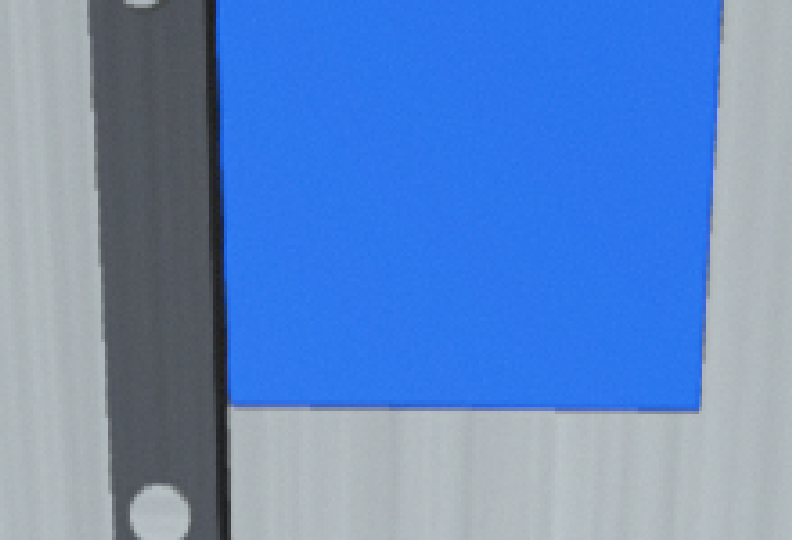

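Call:
play_rows(
  deltas=[
    [[0.6,0,0.1,-0.1,0,0,0],[0.6,0.1,0.15,-0.2,0,0,0],[0.6,0.25,0.2,-0.3,0,0,0],[0.6,0.4,0.2,-0.35,0,0,0],[0.6,0.5,0.2,-0.35,0,0,0]],
  ],
)

```text
clock: 21.32
tool_pos: [0.4797, 0.1292, 0.3211]
eef_rot: [-0.045, 0.999, 0.006, 0.006]
contact_force: [0.2, -0.6, -0.5]
opening: 0.206
```

Call:
play_rows(
  deltas=[
    [[0.6,0.15,0.05,0,0,0,0],[0.6,0.2,0.1,0,0,0,0],[0.6,0.2,0.1,0,0,0,0],[0.6,0.2,0.1,0,0,0,0]],
  ],
)

```text
clock: 21.82
tool_pos: [0.418, 0.1531, 0.3205]
eef_rot: [-0.045, 0.999, 0.006, 0.005]
contact_force: [-0.5, 0.6, -1.1]
opening: 0.201
```

```bash
python3 look.py 17;python3 - <<'E'
from h import *
cv2.imwrite("pics/fs.png",vision.snapshot("scene")[:,:,::-1])
I=vision.snapshot("side")[:,:,::-1];cv2.imwrite("pics/fd.png",I)
m=vision.camera_model("side")
hsv=cv2.cvtColor(I,cv2.COLOR_BGR2HSV);b=cv2.inRange(hsv,(105,150,80),(125,255,255));b[:,:250]=0;b[:160]=0;b[330:]=0;b[:,380:]=0
c=max(cv2.findContours(b,0,cv2.CHAIN_APPROX_NONE)[0],key=cv2.contourArea)
q=cv2.approxPolyDP(c,4,True)[:,0];print([(p.tolist(),w2s(onz(m,p,.081)).round(1).tolist()) for p in q])
E
```

```text
t 21.82 shear [-183.8  167.9  320.5] z [ 0.011  0.012 -1.   ] x [-1.    -0.007 -0.012] F [-0.5  0.6 -1.1] open 0.2
[([318, 188], [59.9, -145.1, 81.0]), ([289, 229], [65.4, 9.9, 81.0]), ([317, 237], [-7.4, 5.6, 81.0]), ([325, 224], [-7.8, -39.7, 81.0]), ([313, 226], [16.3, -22.1, 81.0]), ([309, 207], [52.4, -75.2, 81.0])]
```

View pics/side17.png

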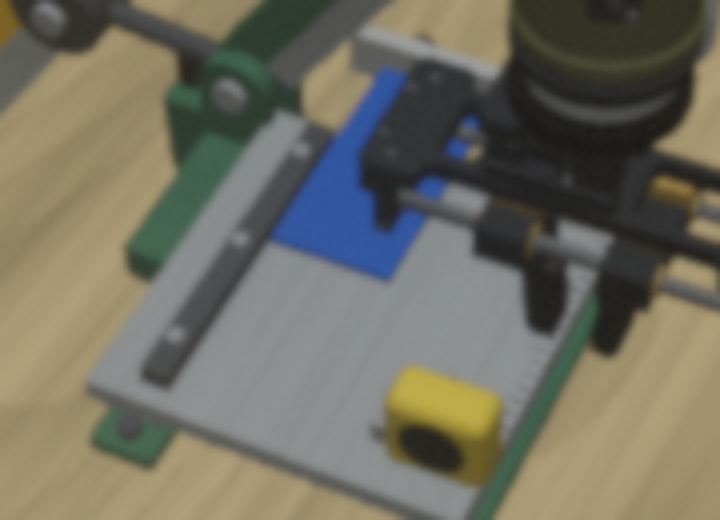

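View pics/fs.png

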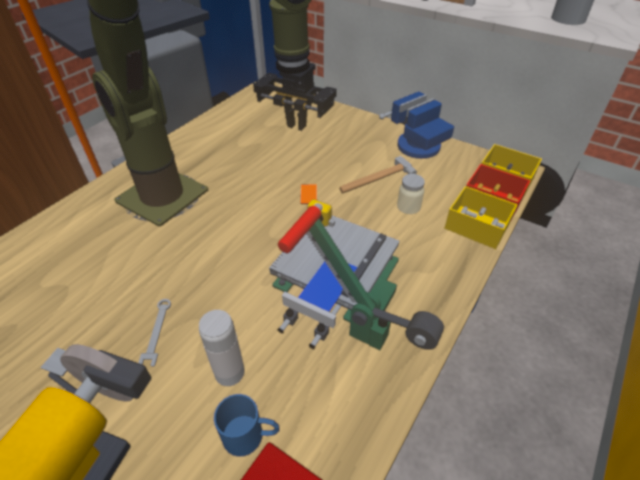

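Call:
play_rows(
  deltas=[
    [[0.6,0,0.15,-0.05,0,0,0],[0.6,0,0.3,-0.1,0,0,0],[0.6,0,0.4,-0.1,0,0,0],[0.6,0,0.4,-0.1,0,0,0],[0.6,0,0.4,-0.1,0,0,0]],
  ],
)

```text
clock: 22.65
tool_pos: [0.4072, 0.271, 0.3513]
eef_rot: [-0.044, 0.999, 0.005, 0.005]
contact_force: [0.2, -0.7, -1.1]
opening: 0.2
```

```bash
python3 - <<'E'
from h import *
where()
I=vision.snapshot("side")[:,:,::-1];cv2.imwrite("pics/sideZ.png",cv2.resize(I[160:260,260:380],None,fx=6,fy=6,interpolation=cv2.INTER_CUBIC))
E
```

```text
t 22.65 shear [-184.7  286.3  351.3] z [ 0.01   0.011 -1.   ] x [-1.    -0.005 -0.01 ] F [ 0.2 -0.7 -1.1] open 0.2
```

View pics/sideZ.png

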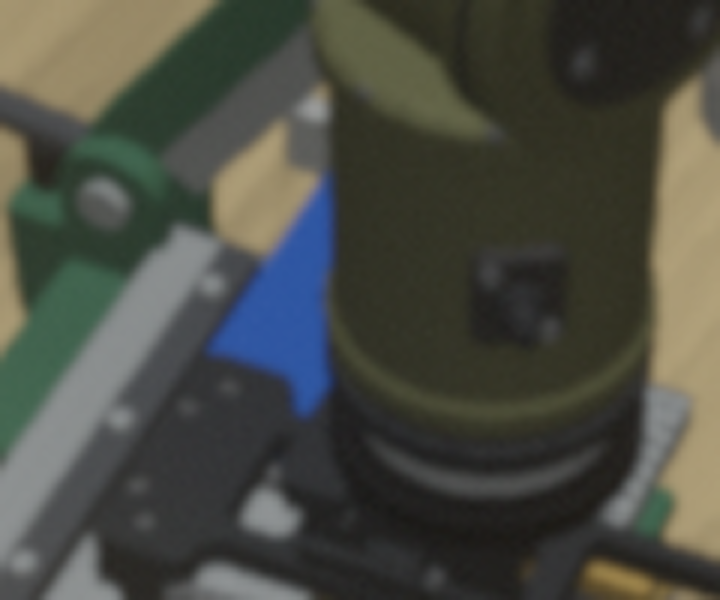

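Call:
play_rows(
  deltas=[
    [[0.6,0.02,-0.2,0,0,0,0],[0.6,0.05,-0.4,0,0,0,0],[0.6,0.1,-0.6,0,0,0,0],[0.6,0.1,-0.8,0,0,0,0],[0.6,0.1,-0.9,0,0,0,0]],
  ],
)

```text
clock: 23.32
tool_pos: [0.4, -0.006, 0.3476]
eef_rot: [-0.04, 0.999, 0.004, 0.004]
contact_force: [-0.2, 0.4, -0.4]
opening: 0.2
```

```bash
python3 - <<'E'
from h import *
where()
I=vision.snapshot("side")[:,:,::-1];cv2.imwrite("pics/sideY.png",cv2.resize(I[160:260,260:380],None,fx=6,fy=6,interpolation=cv2.INTER_CUBIC))
S=vision.snapshot("scene")[:,:,::-1];cv2.imwrite("pics/sceneY.png",cv2.resize(S[190:350,220:420],None,fx=4,fy=3.75,interpolation=cv2.INTER_CUBIC))
E
```

```text
t 23.32 shear [-214.8   10.9  347.6] z [ 0.008  0.008 -1.   ] x [-1.     0.003 -0.008] F [-0.1  0.4 -0.4] open 0.2
```

View pics/sideY.png

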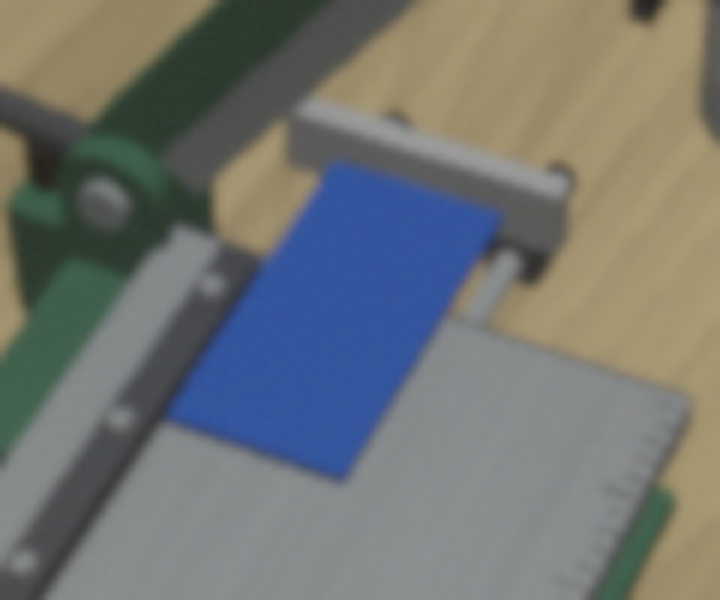

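View pics/sceneY.png

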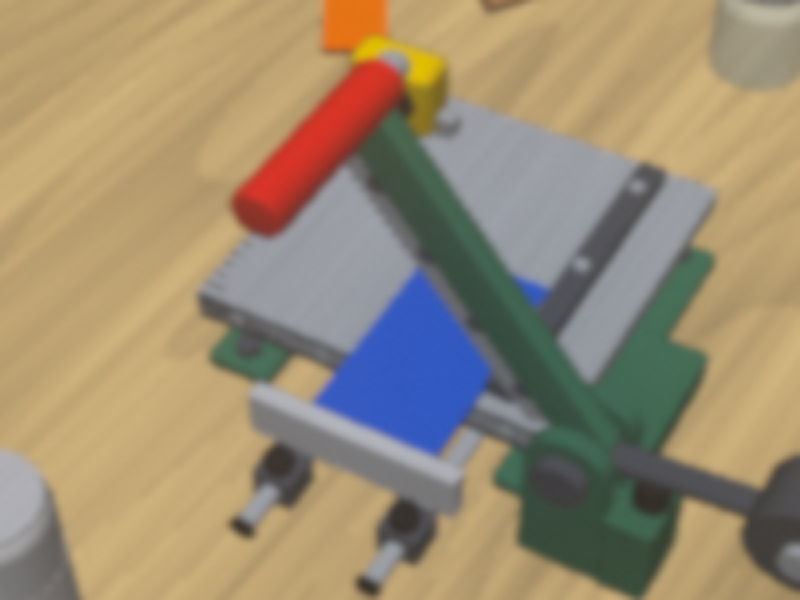

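```bash
python3 -c "
from plant import r;print(r.finish_job())"
```

```text
the job is handed in; nothing more can be done
None
```

The shear is ready for a cut and the job is handed in, at about 23 s of the 61 s allowed.

- **Knife arm:** I pushed the red grip up from below with closed, tilted fingers until the counterweight took over. It went up onto its stop and was still there in the last picture, with the grip within 2 px of where I predicted it at 0.95 rad.
- **Sheet to the fence:** A two-finger push from the front squared it against the fence. The push stopped at 14 N, where I expected the fence.
- **Sheet to the length stop:** A two-finger push on the left end slid it along the fence, under the knife, to the stop. It stopped firmly at about 11 N.
- **Last look:** The sheet shows no visible gap at the fence or the stop, and is square to within about 0.5° by the wrist picture. The hand is clear at zero contact force, and the tape, can and offcut are where they were.

**Not clean or not fully agreeing:**
- **Knife push:** One push on the grip briefly reached about 24 N because the bar was riding on the fingertip chamfer. I re-seated the fingers deeper and carried on at lower force.
- **Fingertip force:** The fence push also showed about 11 N vertically on the fingertips.
- **Camera agreement:** The cameras differed by about 4–5 mm on the shear's position, and early estimates of the length stop ranged from y = -150 to -158 mm. The sheet came to rest at about -150 mm, so I relied on the contact forces and the final pictures for the fit.

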